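Fetch the carving blank from under the chisels and snap it into the jig

ROBOT

A 7-joint arm with a two-finger parallel gripper is mounted at the origin on the work surface. World frame = base frame: x ahead of the robot, y to its left, z up, the work surface at z = 0. Lengths are in m, angles in rad, forces in N, time in s.
With the tool pointing down it reaches from about 0.4 to 0.875 m from the base axis. Payload 6.5 kg.
Tool frame: the origin (TCP) lies at the centre of the arm's flange, where the gripper is bolted on; the fingertips stand 173 mm ahead of it and the grasp point (between the pads) lies manip.hold_point_z ahead of it (manip.hold_point_z is the distance from the TCP to the grasp point, in m); z points along the fingers, y is the line along which they close (so a half turn about z gives the same grasp; the last joint's range is limited). The gripper opens to 85 mm and grips with 20 to 120 N. Pads are 22 mm wide; open, the fingers measure 114 mm over their backs; the gripper's body (76 mm by 85 mm) begins 54 mm behind the grasp point. The pads swing forward as they close: fully open they stand 13 mm farther back than shut.
Start: joints at [-1.254, 0.536, -0.004, 1.538, 0.003, 1.067, -0.071], TCP at [0.243, 0.603, 0.405] pointing down, gripper open.
Joint ranges: [-2.7, 2.7], [-0.37, 2.16], [-1.27, 1.26], [0.24, 2.4], [-1.31, 4.45], [0.19, 1.91], [-2.76, 2.76]. Speed limits (rad/s): [2.39, 2.39, 3.14, 3.14, 3.14, 3.14, 3.14].

INTERFACE

Orientations are given as [roll, pitch, yaw] about the fixed x, y, z axes, in that order (R = Rz(yaw) Ry(pitch) Rx(roll)).
In Python, from rig import manip, viewer gives the robot as it stands.
- The arm moves only by the tool play_rows, never from a script. Its argument "moves" is a list of rows, each a list of 3 entries, a list of its own where there are three numbers: the turn, a rotation vector about the tool's x, y, z in units of 5 degrees (1.0 is 5 degrees), then the shift along the tool's x, y, z in units of 0.025 m (1.0 is 0.025 m), then the opening, from 0 (shut) to 1 (fully open). A call has 1 to 8 rows; each row shifts and turns the commanded pose from where the row before left it, along the tool's axes as they then stand; what a row does not reach is not made up. A row lasts 1/12 s, in which the tool goes at most 41.7 mm and 7.16 degrees, less where a joint would pass 70% of its speed; a pose out of reach is approached as far as the arm can. A call with a number of a shift or a turn outside -1 to 1 is refused whole. A call with a gripper value outside its range is refused whole. The fingers move at their own pace and stop on an object; "squeeze" is the grip in N (left out, the last holds). Time passes only in rows, so rows that do not move let the fingers close. It gives the time, the measured TCP pose, the force, the opening and the grip force at its end, in the units of the state.
- manip.state(): the state, without advancing time (a new reading comes with each control period).
- viewer.capture(name): name is "scene" or "top" or "wrist"; returns the picture (480x640x3 uint8, red, green, blue); there is no depth.
- viewer.camera_model(name): a dict with "camera_matrix" (3x3 intrinsics, pixels), "dist_coeffs" ([k1, k2, p1, p2, k3] as OpenCV has them; the pictures are not rectified), "cam_to_world" (4x4, takes a point from camera to world coordinates). Camera axes: x right, y up, looking along -z (the intrinsics and any distortion apply to the point x, -y, -z); pixel columns grow to the right and rows downward; lengths in m; the calibration is good to about 2 mm. A picture is of the moment at which its call begins: read the wrist's pose just before it. camera_model takes no time and is no camera call; for the wrist camera it gives the pose at the moment of the call.
- manip.sign_off(): hands the job in; it is judged then, once.
The state is a dict: "time": time; "q": joint angles; "qd": joint speeds; "tau": joint torques, N m; "ee_pos": TCP position; "eef_rot": TCP orientation; "force": force on the tool from outside, world axes, zero at the start; "moment": the same for the moment, N m; "opening": finger opening in m; "grasp_force": force on a finger pad.
Only numpy, scipy, OpenCV 4.12 (cv2) and the standard library are available. Lean on these libraries where they do the work, as an engineer would, in place of code of your own. Each camera call takes 0.05 s, during which the arm holds its last target. There are 200 camera calls.

TASK

Lay all three chisels from the rack onto the orange mat, then take the carving blank that lay beneath them, set it on the sprung stage of the green jig and press it down until both catches snap over its ends and hold it. Then put every chisel back on the rack, each in the cradle of its own colour with its blade pointing the same way as before.

Things in the scene. Friction and masses are not known exactly. Their poses are not given: they have to be found in the camera images.
- chisel_red: Carving chisel with red bands, 220 mm, 90 g: octagonal wooden handle 24 mm across flats (x -105 to 25 mm), steel blade 14 wide, 6 thick (to x 115). Origin on the handle's underside at the balance point: x to the blade tip, z up; axis at z 12, top 24 mm. Grip there across y. Lies stably on its handle. Starts in a cradle, perhaps of another colour.
- chisel_blue: Carving chisel with blue bands, 220 mm, 90 g: octagonal wooden handle 24 mm across flats (x -105 to 25 mm), steel blade 14 wide, 6 thick (to x 115). Origin on the handle's underside at the balance point: x to the blade tip, z up; axis at z 12, top 24 mm. Grip there across y. Lies stably on its handle. Starts in a cradle, perhaps of another colour.
- chisel_yellow: Carving chisel with yellow bands, 220 mm, 90 g: octagonal wooden handle 24 mm across flats (x -105 to 25 mm), steel blade 14 wide, 6 thick (to x 115). Origin on the handle's underside at the balance point: x to the blade tip, z up; axis at z 12, top 24 mm. Grip there across y. Lies stably on its handle. Starts in a cradle, perhaps of another colour.
- cradle_red: Fixed red cradle: 2 posts on the rack board (6 mm thick). Origin midway on the board; x is where the blade must point. Handle post x -98 to -78 mm: channel 40 wide, floor z 50, walls to 62. Blade post x 78 to 92: channel 30 wide, floor z 59, walls to 68. Seated chisel: origin at (0, 0, 50), same x. The 3 parallel cradles, in any order, are 65 mm apart in y; 41 mm free between handles.
- cradle_blue: Fixed blue cradle: 2 posts on the rack board (6 mm thick). Origin midway on the board; x is where the blade must point. Handle post x -98 to -78 mm: channel 40 wide, floor z 50, walls to 62. Blade post x 78 to 92: channel 30 wide, floor z 59, walls to 68. Seated chisel: origin at (0, 0, 50), same x. The 3 parallel cradles, in any order, are 65 mm apart in y; 41 mm free between handles.
- cradle_yellow: Fixed yellow cradle: 2 posts on the rack board (6 mm thick). Origin midway on the board; x is where the blade must point. Handle post x -98 to -78 mm: channel 40 wide, floor z 50, walls to 62. Blade post x 78 to 92: channel 30 wide, floor z 59, walls to 68. Seated chisel: origin at (0, 0, 50), same x. The 3 parallel cradles, in any order, are 65 mm apart in y; 41 mm free between handles.
- blank: Light wood block 50 x 80 x 22 mm (x, y, z), 4 mm rosette on top, on a dark backing plate 50 x 120 x 8 that juts out 20 mm at both y ends; 34 mm high, 120 g. Origin: centre of the underside. Lies on the rack board (6 mm) under the chisels, y across them, its top 16 mm below the handles. Grip the block across x; rack posts begin about 70 mm from its centre along x.
- jig: Fixed green jig, 85 x 220 mm (x, y), 53 high; origin at underside centre. Centre: sprung stage, top at z 43 mm, presses down to a stop at z 18. At each y end a dark sprung catch: sloped nose reaching in to |y| 52, underside z 29. Blank lies on the stage, y along y, centred to 6 mm; pressed to the stop (10 to 20 N) both noses snap over its plate and it stays at z about 21; uncaught it rises to 43.
- mat: Fixed orange bench mat 250 x 230 x 4 mm (x, y, z), the side area; origin at the centre of its underside, on the bench.

How it is judged:
On the way, in this order (a step that is already met when the one before it is completed fails the run):
1. all three chisels lie on the mat (x of chisel_red in the frame of mat between -0.125 and 0.125 m and y of chisel_red in the frame of mat between -0.115 and 0.115 m and z of chisel_red in the frame of mat between -0.005 and 0.016 m and linear speed of each of chisel_red, chisel_blue, chisel_yellow below 0.05 m/s and x of chisel_blue in the frame of mat between -0.125 and 0.125 m and y of chisel_blue in the frame of mat between -0.115 and 0.115 m and z of chisel_blue in the frame of mat between -0.005 and 0.016 m and x of chisel_yellow in the frame of mat between -0.125 and 0.125 m and y of chisel_yellow in the frame of mat between -0.115 and 0.115 m and z of chisel_yellow in the frame of mat between -0.005 and 0.016 m), for 0.2 s.
2. the blank is held down in the jig by its catches, released, while the chisels are still on the mat (all of step 1 and x of blank in the frame of jig between -0.02 and 0.02 m and y of blank in the frame of jig between -0.012 and 0.012 m and z of blank in the frame of jig between 0.012 and 0.026 m and angle between blank's own z axis and vertical below 0.08 rad and angle between the y axis of blank and the y axis of jig, either way round below 0.2 rad and linear speed of blank below 0.03 m/s and contact force between blank and the fingers below 0.1 N), for 0.3 s.
At the end, for the whole second after the job is handed in: The released blank is latched down level in the jig (origin 12 to 26 mm up, within 12 mm along y, 20 mm along x, 0.2 rad), and each chisel rests in the cradle of its own colour, blade the right way: within 15 mm along, 12 mm across, seated height 44 to 57 mm, level to 0.06, turned under 0.15 rad (x of blank in the frame of jig between -0.02 and 0.02 m and y of blank in the frame of jig between -0.012 and 0.012 m and z of blank in the frame of jig between 0.012 and 0.026 m and angle between blank's own z axis and vertical below 0.08 rad and angle between the y axis of blank and the y axis of jig, either way round below 0.2 rad and linear speed of each of blank, chisel_red, chisel_blue, chisel_yellow below 0.03 m/s and x of chisel_red in the frame of cradle_red between -0.015 and 0.015 m and y of chisel_red in the frame of cradle_red between -0.012 and 0.012 m and z of chisel_red in the frame of cradle_red between 0.044 and 0.057 m and angle between each of chisel_red, chisel_blue, chisel_yellow's own z axis and vertical below 0.06 rad and angle between the x axis of chisel_red and the x axis of cradle_red, either way round below 0.15 rad and x of chisel_blue in the frame of cradle_blue between -0.015 and 0.015 m and y of chisel_blue in the frame of cradle_blue between -0.012 and 0.012 m and z of chisel_blue in the frame of cradle_blue between 0.044 and 0.057 m and angle between the x axis of chisel_blue and the x axis of cradle_blue, either way round below 0.15 rad and x of chisel_yellow in the frame of cradle_yellow between -0.015 and 0.015 m and y of chisel_yellow in the frame of cradle_yellow between -0.012 and 0.012 m and z of chisel_yellow in the frame of cradle_yellow between 0.044 and 0.057 m and angle between the x axis of chisel_yellow and the x axis of cradle_yellow, either way round below 0.15 rad); the robot touches nothing.
It fails at once if the blank is tipped over (angle between blank's own z axis and vertical above 0.9 rad).
It also fails if it takes over 144 s, if anything falls off the work surface, if the arm or the gripper's body presses on something with over 40 N, if the wrist force passes 120 N, or if a joint passes its speed limit or range.

## Working session

There is one attempt and no reset: what is moved stays moved. The work goes in short steps, Python scripts to look and compute and a tool call to move; the robot and the scene stay as the last step left them, time stands still between calls to the robot, and variables do not carry over. Pictures are saved under pics/ and viewed, at most 14 in all, crops included, and the job is handed in when it is done.

Besides the shell and the picture viewer there is one more tool, called by a JSON object that holds its "fn" and its "kwargs", one argument or row to a line. play_rows: Moves the arm, as the interface text tells. Its arguments: {"type":"object","properties":{"moves":{"type":"array","items":{"type":"array"}},"squeeze":{"type":"number"}},"required":["moves"]}

```bash
mkdir -p pics; ls
python3 - <<'E'
from rig import manip, viewer
import cv2
print(manip.state(), manip.hold_point_z)
for n in ("scene","top"):
    cv2.imwrite(f"pics/{n}0.png", viewer.capture(n)[:,:,::-1])
    m=viewer.camera_model(n); print(n,m)
E
```

```text
pics
{'time': 0.0, 'q': array([-1.25423482,  0.5371749 , -0.00441519,  1.53890883,  0.00258591,
        1.06727921, -0.07120694]), 'qd': array([-0.00081921,  0.0003107 , -0.00110624, -0.00163482,  0.00066859,
        0.00028458, -0.00238786]), 'tau': array([-4.28396588e-04, -5.83419013e+01,  1.04829323e+00, -2.59111583e+01,
        1.22243474e-02,  9.51809721e-03,  1.18388819e-06]), 'ee_pos': array([0.24264356, 0.60264413, 0.40379345]), 'eef_rot': array([-3.13983278e+00,  1.29008219e-04,  2.75886938e+00]), 'force': array([-0.05823639, -0.49301924,  0.15528945]), 'moment': array([-0.00130629, -0.0900302 ,  0.0315779 ]), 'grasp_force': 0.0, 'opening': 0.0856019729438649} 0.1547
scene {'camera_matrix': array([[563.63719918,   0.        , 318.04556874],
       [  0.        , 563.63719918, 237.36325421],
       [  0.        ,   0.        ,   1.        ]]), 'dist_coeffs': array([-0.00306167,  0.        ,  0.        ,  0.        ,  0.        ]), 'cam_to_world': array([[-0.27965155, -0.65642289,  0.70064541,  1.29567133],
       [ 0.96009945, -0.18966549,  0.20551412,  0.20298846],
       [-0.00201592,  0.73016162,  0.68327151,  0.80727314],
       [ 0.        ,  0.        ,  0.        ,  1.        ]])}
top {'camera_matrix': array([[464.10553048,   0.        , 316.25761133],
       [  0.        , 464.10553048, 243.16184401],
       [  0.        ,   0.        ,   1.        ]]), 'dist_coeffs': array([-0.02966346,  0.        ,  0.        ,  0.        ,  0.        ]), 'cam_to_world': array([[-0.00449564,  0.99804813, -0.06228746,  0.457311  ],
       [-0.9994036 , -0.00235166,  0.03445149,  0.01807143],
       [ 0.03423777,  0.0624052 ,  0.99746347,  1.14368508],
       [ 0.        ,  0.        ,  0.        ,  1.        ]])}
```

View pics/top0.png

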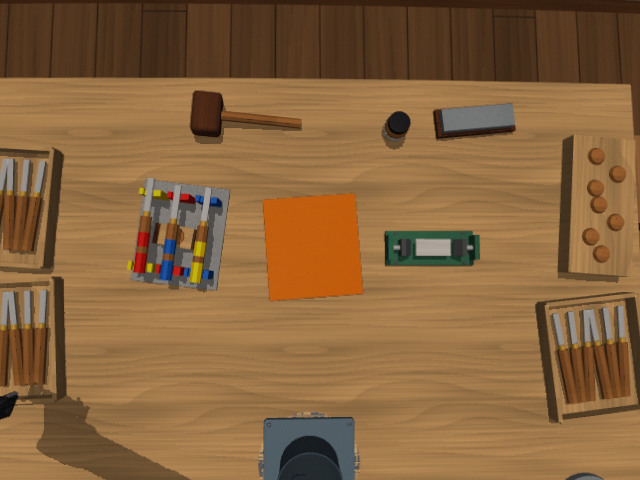

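View pics/scene0.png

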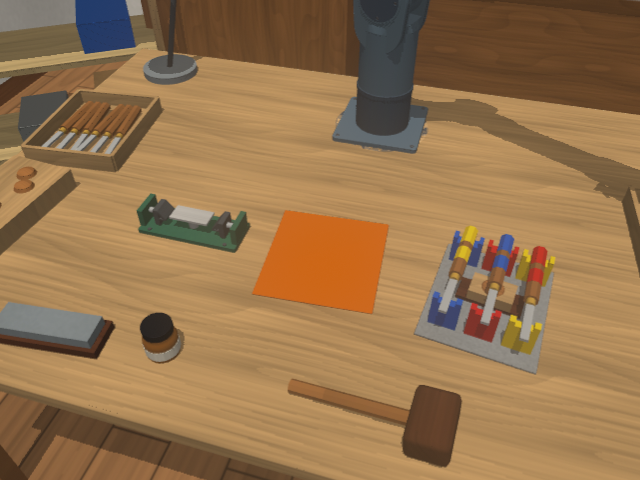

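The top view shows the rack at pixels 130–230 × 178–290, with red in the yellow cradle, blue in the red one and yellow in the blue one. The mat is at 263–362 × 195–300 and the jig at 385–480 × 232–266. Blades point up in the image (+x).

```bash
cat > h.py <<'E'
import numpy as np, cv2
from rig import manip, viewer
from scipy.spatial.transform import Rotation as Ro
def px2w(n, uv, z, m=None):
    m=m or viewer.camera_model(n)
    p=cv2.undistortPoints(np.array(uv,float).reshape(-1,1,2),m["camera_matrix"],np.array(m["dist_coeffs"])).reshape(-1,2)
    d=np.c_[p[:,0],-p[:,1],-np.ones(len(p))]@m["cam_to_world"][:3,:3].T
    o=m["cam_to_world"][:3,3]; z=np.broadcast_to(z,len(p))
    return o+d*((z-o[2])/d[:,2])[:,None]
def snap(n,name,crop=None,k=1):
    m=viewer.camera_model(n); im=viewer.capture(n)[:,:,::-1].copy()
    c=im if crop is None else im[crop[1]:crop[3],crop[0]:crop[2]]
    if k!=1: c=cv2.resize(c,None,fx=k,fy=k,interpolation=cv2.INTER_CUBIC)
    cv2.imwrite(f"pics/{name}.png",c); return im,m
E
python3 - <<'E'
from h import *
im=cv2.imread("pics/top0.png")
hsv=cv2.cvtColor(im,cv2.COLOR_BGR2HSV)
def rect(lo,hi,box,z,nm):
    M=cv2.inRange(hsv,np.array(lo),np.array(hi)); B=np.zeros_like(M); B[box[1]:box[3],box[0]:box[2]]=255; M&=B
    pts=cv2.findNonZero(M).reshape(-1,2); r=cv2.minAreaRect(pts)
    w=px2w("top",cv2.boxPoints(r),z); print(nm,len(pts),np.round(r[0],1),"centre",w.mean(0).round(4),"edges",[(round(float(np.linalg.norm(w[i]-w[i-1])),4),round(float(np.degrees(np.arctan2(*(w[i]-w[i-1])[1::-1]))),1)) for i in (0,1)])
rect((5,200,120),(14,255,255),(250,180,380,310),0.004,"mat")
rect((65,90,30),(90,255,255),(370,215,495,285),0.03,"jig")
rect((0,0,100),(179,60,200),(120,170,240,300),0.006,"board")
rect((0,0,195),(60,60,255),(400,230,470,265),0.043,"stage")
L=cv2.resize(im[170:300,110:240],None,fx=4.5,fy=4.5,interpolation=cv2.INTER_CUBIC)
cv2.imwrite("pics/c1.png",L)
E
```

```text
mat 9373 [312.2 246.4] centre [ 0.5213 -0.0117  0.004 ] edges [(0.2485, 4.3), (0.2314, -85.7)]
jig 1767 [432. 248.] centre [ 0.5145 -0.3024  0.03  ] edges [(0.0775, -0.8), (0.2319, -90.1)]
board 3080 [180.4 234.3] centre [0.5516 0.3106 0.006 ] edges [(0.2078, 81.3), (0.2527, -7.3)]Traceback (most recent call last):
  File "<stdin>", line 11, in <module>
  File "<stdin>", line 6, in rect
AttributeError: 'NoneType' object has no attribute 'reshape'
```

Run:
```python
from h import *
im=cv2.imread("pics/top0.png")
A=cv2.resize(im[170:300,120:240],None,fx=4,fy=4,interpolation=cv2.INTER_CUBIC)
B=cv2.resize(im[220:280,380:485],None,fx=3,fy=3,interpolation=cv2.INTER_CUBIC)
C=np.zeros((520,800,3),np.uint8); C[:,:480]=A; C[:180,485:800]=B
cv2.imwrite("pics/c1.png",C)
```

```text
(no output)
```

View pics/c1.png

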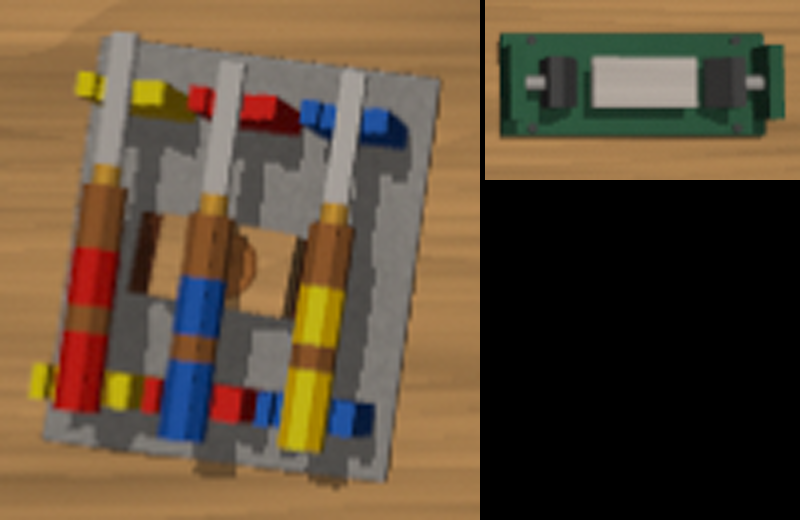

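Run:
```python
from h import *
f=lambda a:np.array(a,float)/4+[120,170]-0.375
def deg(v): return round(float(np.degrees(np.arctan2(v[1],v[0]))),1)
for n,t,b in (("red",(126,33),(77,411)),("blue",(231,63),(182,440)),("yel",(353,70),(301,450))):
    w=px2w("top",f([t,b]),[.071,.070]); d=w[0]-w[1]; u=d/np.linalg.norm(d)
    print(n,"len",np.linalg.norm(d[:2]).round(4),"yaw",deg(d),"origin",((w[0]-.115*u+w[1]+.105*u)/2).round(4))
for n,p in (("Y",[(86,85),(149,93),(42,381),(125,391)]),("R",[(201,100),(259,108),(150,394),(233,403)]),("B",[(312,112),(376,122),(267,408),(352,417)])):
    w=px2w("top",f(p),[.074,.074,.068,.068]); B=w[:2].mean(0);H=w[2:].mean(0); d=B-H
    print("cradle",n,"L(.173)",np.linalg.norm(d[:2]).round(4),deg(d),"origin",(H+d*88/173).round(4))
print("blank quad",px2w("top",f([(222,265)]),.036))
g=lambda a:(np.array(a,float)-[485,0])/3+[380,220]-.33
print("stage",px2w("top",g([(592,57),(697,57),(592,108),(697,108)]),.043).round(4))
print("stage c",px2w("top",g([(592,57),(697,57),(592,108),(697,108)]),.043).mean(0))
print("jig base",px2w("top",g([(500,34),(500,136),(764,137),(764,34)]),.01).round(4))
m=viewer.camera_model("wrist"); print(m); s=manip.state(); T=np.eye(4);T[:3,:3]=Ro.from_euler("xyz",s["eef_rot"]).as_matrix();T[:3,3]=s["ee_pos"]
print((np.linalg.inv(T)@m["cam_to_world"]).round(3))
```

```text
red len 0.22 yaw -6.3 origin [0.5626 0.3763 0.0705]
blue len 0.2192 yaw -6.6 origin [0.5454 0.3157 0.0705]
yel len 0.2214 yaw -7.2 origin [0.5404 0.2466 0.0705]
cradle Y L(.173) 0.172 -6.1 origin [0.5596 0.3758 0.0711]
cradle R L(.173) 0.1709 -7.1 origin [0.5515 0.3124 0.0711]
cradle B L(.173) 0.1713 -6.4 origin [0.5436 0.2458 0.0711]
blank quad [[0.54462585 0.31538647 0.036     ]]
stage [[ 0.5363 -0.2579  0.043 ]
 [ 0.5361 -0.3432  0.043 ]
 [ 0.4955 -0.2572  0.043 ]
 [ 0.4952 -0.3423  0.043 ]]
stage c [ 0.51576219 -0.3001359   0.043     ]
jig base [[ 0.5578 -0.1901  0.01  ]
 [ 0.474  -0.189   0.01  ]
 [ 0.4721 -0.4088  0.01  ]
 [ 0.5575 -0.411   0.01  ]]
{'camera_matrix': array([[376.59613167,   0.        , 321.28027596],
       [  0.        , 376.59613167, 236.36425268],
       [  0.        ,   0.        ,   1.        ]]), 'dist_coeffs': array([-0.08074844,  0.        ,  0.        ,  0.        ,  0.        ]), 'cam_to_world': array([[ 0.37357075, -0.88793414, -0.26836141,  0.1749993 ],
       [ 0.92759933,  0.35694179,  0.11023632,  0.63067848],
       [-0.00209319, -0.29011293,  0.95699013,  0.37287965],
       [ 0.        ,  0.        ,  0.        ,  1.        ]])}
[[-0.     0.957  0.29   0.073]
 [ 1.    -0.     0.001  0.001]
 [ 0.001  0.29  -0.957  0.031]
 [ 0.     0.     0.     1.   ]]
```

```bash
cat >> h.py <<'E'
def legs(pts,yaw=173.2,start=None):
    s=manip.state(); p=np.array(s["ee_pos"] if start is None else start,float); y=np.degrees(s["eef_rot"][2])
    print("t",round(s["time"],2),"turn z units",round(-((yaw-y+180)%360-180)/5,2),"now",p.round(4),"rpy",np.degrees(s["eef_rot"]).round(2))
    R=Ro.from_euler("xyz",[180,0,yaw],degrees=True).as_matrix()
    for n,q in pts:
        d=R.T@(np.array(q)-p)/.025; print(n,"delta units",d.round(2)); p=np.array(q)
ex=np.array([np.cos(np.radians(173.2)),np.sin(np.radians(173.2))]); ey=np.array([-ex[1]*-1,-ex[0]]) 
M=np.array([.5213,-.0117])
CH=dict(red=np.array([.5626,.3763]),blue=np.array([.5454,.3157-.0015]),yel=np.array([.5404,.2466]))
CR=dict(Y=np.array([.5592,.376]),R=np.array([.5515,.3115]),B=np.array([.5438,.247]))
MP=dict(red=M+.065*ey,blue=M,yel=M-.065*ey)
E
python3 - <<'E'
from h import *
print(ey,MP)
P=[]
for c in CH: P+=[(c+" hover",[*CH[c],.30]),(c+" grip",[*CH[c],.232]),(c+" up",[*CH[c],.30]),(c+" mat hover",[*MP[c],.30]),(c+" place",[*MP[c],.182]),("up",[*MP[c],.30])]
legs(P)
E
```

```text
[0.11840397 0.99296551] {'red': array([0.52899626, 0.05284276]), 'blue': array([ 0.5213, -0.0117]), 'yel': array([ 0.51360374, -0.07624276])}
t 0.1 turn z units -3.03 now [0.2427 0.6027 0.4039] rpy [-1.7991e+02  1.0000e-02  1.5807e+02]
red hover delta units [-13.78  -7.48   4.16]
red grip delta units [ 0.   -0.    2.72]
red up delta units [-0.    0.   -2.72]
red mat hover delta units [ -0.2  -13.01  -0.  ]
red place delta units [ 0.   -0.    4.72]
up delta units [-0.    0.   -4.72]
blue hover delta units [ 0.59 10.46  0.  ]
blue grip delta units [ 0.   -0.    2.72]
blue up delta units [-0.    0.   -2.72]
blue mat hover delta units [ -0.59 -13.06  -0.  ]
blue place delta units [ 0.   -0.    4.72]
up delta units [-0.    0.   -4.72]
yel hover delta units [ 0.46 10.35  0.  ]
yel grip delta units [ 0.   -0.    2.72]
yel up delta units [-0.    0.   -2.72]
yel mat hover delta units [ -0.46 -12.95  -0.  ]
yel place delta units [ 0.   -0.    4.72]
up delta units [-0.    0.   -4.72]
```

{"fn": "play_rows", "kwargs": {
  "moves": [
    [[0, 0, -0.76], [0, 0, 0], 0.5],
    [[0, 0, -0.76], [0, 0, 0], 0.5],
    [[0, 0, -0.76], [0, 0, 0], 0.5],
    [[0, 0, -0.75], [0, 0, 0], 0.5],
    [[0, 0, 0], [-0.9, -0.5, 0], 0.5],
    [[0, 0, 0], [-0.9, -0.5, 0], 0.5],
    [[0, 0, 0], [-0.9, -0.5, 0], 0.5],
    [[0, 0, 0], [-0.9, -0.5, 0], 0.5]
  ],
  "squeeze": 50
}}

```text
time: 0.77
ee_pos: [0.327, 0.5418, 0.4042]
eef_rot: [-3.141, -0.0, 3.024]
force: [-0.2, -0.2, -0.8]
opening: 0.0425
grasp_force: 0.0
```

{"fn": "play_rows", "kwargs": {
  "moves": [
    [[0, 0, 0], [-0.9, -0.5, 0], 0.5],
    [[0, 0, 0], [-0.9, -0.5, 0], 0.5],
    [[0, 0, 0], [-0.9, -0.5, 0], 0.5],
    [[0, 0, 0], [-0.9, -0.5, 0.4], 0.5],
    [[0, 0, 0], [-0.9, -0.5, 0.6], 0.5],
    [[0, 0, 0], [-0.9, -0.5, 0.6], 0.5],
    [[0, 0, 0], [-0.9, -0.5, 0.6], 0.5],
    [[0, 0, 0], [-0.9, -0.5, 0.6], 0.5]
  ]
}}

```text
time: 1.43
ee_pos: [0.4939, 0.4211, 0.3336]
eef_rot: [-3.141, -0.0, 3.023]
force: [-0.2, -0.3, 0.2]
opening: 0.0427
grasp_force: 0.0
```

{"fn": "play_rows", "kwargs": {
  "moves": [
    [[0, 0, 0], [-0.9, -0.5, 0.6], 0.5],
    [[0, 0, 0], [-0.9, -0.5, 0.6], 0.5],
    [[0, 0, 0], [-0.8, -0.4, 0.1], 0.5],
    [[0, 0, 0], [0, 0, 0], 0.5],
    [[0, 0, 0], [0, 0, 0], 0.5]
  ]
}}

```text
time: 1.85
ee_pos: [0.5547, 0.378, 0.3014]
eef_rot: [-3.14, -0.0, 3.02]
force: [-0.5, 0.6, 0.1]
opening: 0.0426
grasp_force: 0.0
```

Run:
```python
from h import *
im,m=snap("wrist","w1")
s=manip.state(); print(s["opening"])
legs([("h",[*CH["red"],.30])])
```

```text
0.04253782221492761
t 1.9 turn z units -0.0 now [0.5535 0.3796 0.3018] rpy [-1.7999e+02 -5.0000e-02  1.7318e+02]
h delta units [-0.38 -0.09  0.07]
```

View pics/w1.png

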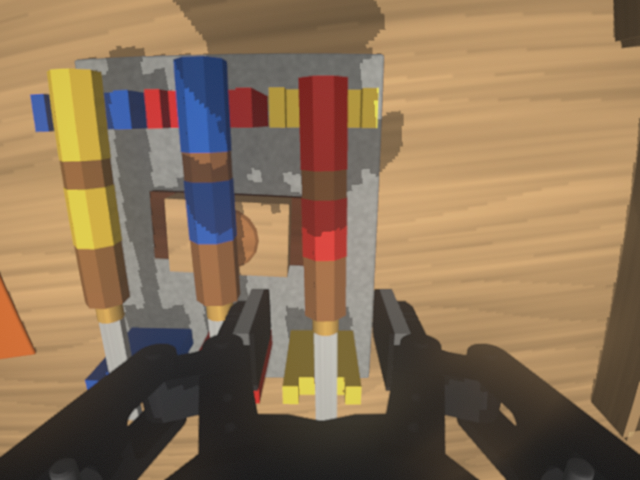

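The wrist view shows the red chisel (about x=324) running straight between the fingers (midline about 320), and the blank lying under the chisels at around (230, 235).

{"fn": "play_rows", "kwargs": {
  "moves": [
    [[0, 0, 0], [-0.38, -0.09, 0], 0.5],
    [[0, 0, 0], [0, 0, 0.7], 0.5],
    [[0, 0, 0], [0, 0, 0.7], 0.5],
    [[0, 0, 0], [0, 0, 0.7], 0.5],
    [[0, 0, 0], [0, 0, 0.7], 0.5],
    [[0, 0, 0], [0, 0, 0], 0.5],
    [[0, 0, 0], [0, 0, 0], 0.5]
  ]
}}

```text
time: 2.48
ee_pos: [0.5622, 0.3769, 0.2319]
eef_rot: [-3.141, -0.001, 3.025]
force: [0.5, -0.7, 1.6]
opening: 0.0428
grasp_force: 0.0
```

{"fn": "play_rows", "kwargs": {
  "moves": [
    [[0, 0, 0], [0, 0, 0], 0.2],
    [[0, 0, 0], [0, 0, 0], 0.1],
    [[0, 0, 0], [0, 0, 0], 0],
    [[0, 0, 0], [0, 0, 0], 0],
    [[0, 0, 0], [0, 0, 0], 0],
    [[0, 0, 0], [0, 0, 0], 0]
  ]
}}

```text
time: 2.98
ee_pos: [0.5633, 0.377, 0.234]
eef_rot: [3.139, 0.002, 3.023]
force: [-0.9, 0.5, 6.7]
opening: 0.0225
grasp_force: 50.2
```

{"fn": "play_rows", "kwargs": {
  "moves": [
    [[0, 0, 0], [0, 0, 0], 0.4],
    [[0, 0, 0], [0, 0, 0], 0.4],
    [[0, 0, 0], [0, 0, 0.2], 0.4],
    [[0, 0, 0], [0, 0, 0], 0.1],
    [[0, 0, 0], [0, 0, 0], 0],
    [[0, 0, 0], [0, 0, 0], 0],
    [[0, 0, 0], [0, 0, 0], 0],
    [[0, 0, 0], [0, 0, 0], 0]
  ]
}}

```text
time: 3.65
ee_pos: [0.5627, 0.3763, 0.227]
eef_rot: [-3.141, -0.0, 3.023]
force: [0.5, 0.4, -1.3]
opening: 0.023
grasp_force: 48.9
```

Run:
```python
from h import *
im,m=snap("wrist","w2")
s=manip.state(); print(s["opening"],s["force"],s["ee_pos"])
```

```text
0.023188208185502594 [ 0.53754468 -0.4575682   0.05076801] [0.56268851 0.37629683 0.22705744]
```

View pics/w2.png

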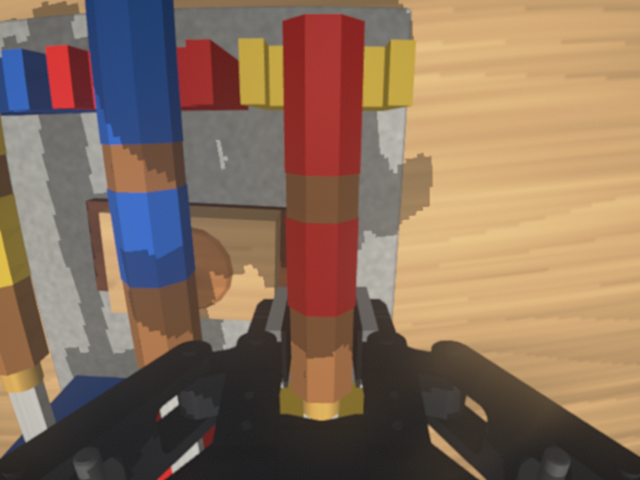

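The fingers now hold the red handle squarely, just ahead of the ferrule, with no vertical load.

{"fn": "play_rows", "kwargs": {
  "moves": [
    [[0, 0, 0], [0, 0, -0.5], 0],
    [[0, 0, 0], [0, 0, -0.8], 0],
    [[0, 0, 0], [0, 0, -0.8], 0],
    [[0, 0, 0], [0, 0, -0.8], 0],
    [[0, 0, 0], [0, -0.6, 0], 0],
    [[0, 0, 0], [0, -0.9, 0], 0],
    [[0, 0, 0], [0, -0.9, 0], 0],
    [[0, 0, 0], [0, -0.9, 0], 0]
  ]
}}

```text
time: 4.37
ee_pos: [0.5529, 0.2937, 0.3009]
eef_rot: [3.141, 0.001, 3.024]
force: [-0.4, -1.0, -1.0]
opening: 0.0228
grasp_force: 49.1
```

{"fn": "play_rows", "kwargs": {
  "moves": [
    [[0, 0, 0], [0, -0.9, 0], 0],
    [[0, 0, 0], [0, -0.9, 0], 0],
    [[0, 0, 0], [0, -0.9, 0], 0],
    [[0, 0, 0], [0, -0.9, 0], 0],
    [[0, 0, 0], [-0.1, -0.9, 0], 0],
    [[0, 0, 0], [-0.1, -0.9, 0], 0],
    [[0, 0, 0], [0, -0.9, 0], 0],
    [[0, 0, 0], [0, -0.9, 0], 0]
  ]
}}

```text
time: 5.03
ee_pos: [0.5368, 0.114, 0.3009]
eef_rot: [3.141, 0.001, 3.023]
force: [0.6, -0.0, -0.6]
opening: 0.0228
grasp_force: 49.1
```

{"fn": "play_rows", "kwargs": {
  "moves": [
    [[0, 0, 0], [0, -0.9, 0.4], 0],
    [[0, 0, 0], [0, -0.7, 0.6], 0],
    [[0, 0, 0], [0, 0, 0.8], 0],
    [[0, 0, 0], [0, 0, 0.8], 0],
    [[0, 0, 0], [0, 0, 0.8], 0],
    [[0, 0, 0], [0, 0, 0.6], 0],
    [[0, 0, 0], [0, 0, 0], 0],
    [[0, 0, 0], [0, 0, 0], 0]
  ]
}}

```text
time: 5.7
ee_pos: [0.5321, 0.0754, 0.2001]
eef_rot: [-3.141, -0.0, 3.023]
force: [0.5, -0.2, -0.8]
opening: 0.0229
grasp_force: 49.1
```

Run:
```python
from h import *
s=manip.state(); print(s["opening"],s["force"])
legs([("h",[*MP["red"],.177])])
```

```text
0.022909051837596353 [ 0.48256913 -0.19135879 -0.84784999]
t 5.7 turn z units 0.0 now [0.5321 0.0754 0.2001] rpy [-1.7999e+02 -3.0000e-02  1.7322e+02]
h delta units [ 0.02 -0.91  0.92]
```

{"fn": "play_rows", "kwargs": {
  "moves": [
    [[0, 0, 0], [0, -0.9, 0], 0],
    [[0, 0, 0], [0, 0, 0.5], 0],
    [[0, 0, 0], [0, 0, 0.4], 0],
    [[0, 0, 0], [0, 0, 0], 0],
    [[0, 0, 0], [0, 0, 0], 0]
  ]
}}

```text
time: 6.12
ee_pos: [0.5299, 0.0534, 0.1777]
eef_rot: [3.141, 0.001, 3.023]
force: [1.0, -0.4, 0.4]
opening: 0.0227
grasp_force: 49.9
```

{"fn": "play_rows", "kwargs": {
  "moves": [
    [[0, 0, 0], [0, 0, 0], 0.2],
    [[0, 0, 0], [0, 0, 0], 0.5],
    [[0, 0, 0], [0, 0, 0], 0.5],
    [[0, 0, 0], [0, 0, -0.5], 0.5],
    [[0, 0, 0], [0, 0, -0.9], 0.5],
    [[0, 0, 0], [0, 0, -0.9], 0.5],
    [[0, 0, 0], [0, 0, -0.9], 0.5],
    [[0, 0, 0], [0, 0, -0.9], 0.5]
  ]
}}

```text
time: 6.78
ee_pos: [0.5292, 0.0532, 0.2816]
eef_rot: [3.141, 0.0, 3.024]
force: [0.2, -0.3, 0.5]
opening: 0.0425
grasp_force: 0.0
```

{"fn": "play_rows", "kwargs": {
  "moves": [
    [[0, 0, 0], [0, 0.8, -0.8], 0.5],
    [[0, 0, 0], [0, 0.9, 0], 0.5],
    [[0, 0, 0], [0, 0.9, 0], 0.5],
    [[0, 0, 0], [0.2, 0.9, 0], 0.5],
    [[0, 0, 0], [0.2, 0.9, 0], 0.5],
    [[0, 0, 0], [0.2, 0.9, 0], 0.5],
    [[0, 0, 0], [0, 0.9, 0], 0.5],
    [[0, 0, 0], [0, 0.9, 0], 0.5]
  ]
}}

```text
time: 7.45
ee_pos: [0.5349, 0.2324, 0.3007]
eef_rot: [3.141, 0.0, 3.024]
force: [0.1, 0.3, -0.1]
opening: 0.0427
grasp_force: 0.0
```

{"fn": "play_rows", "kwargs": {
  "moves": [
    [[0, 0, 0], [0, 0.9, 0], 0.5],
    [[0, 0, 0], [0, 0.9, 0], 0.5],
    [[0, 0, 0], [0, 0.9, 0], 0.5],
    [[0, 0, 0], [0, 0.6, 0], 0.5],
    [[0, 0, 0], [0, 0, 0], 0.5],
    [[0, 0, 0], [0, 0, 0], 0.5]
  ]
}}

```text
time: 7.95
ee_pos: [0.5449, 0.3133, 0.3]
eef_rot: [-3.141, -0.0, 3.025]
force: [0.6, -0.7, 0.1]
opening: 0.0427
grasp_force: 0.0
```

Run:
```python
from h import *
legs([("h",[*CH["blue"],.227])])
snap("wrist","w3")
```

```text
t 7.95 turn z units 0.02 now [0.5449 0.3133 0.3   ] rpy [-179.99   -0.    173.29]
h delta units [-0.02  0.04  2.92]
```

View pics/w3.png

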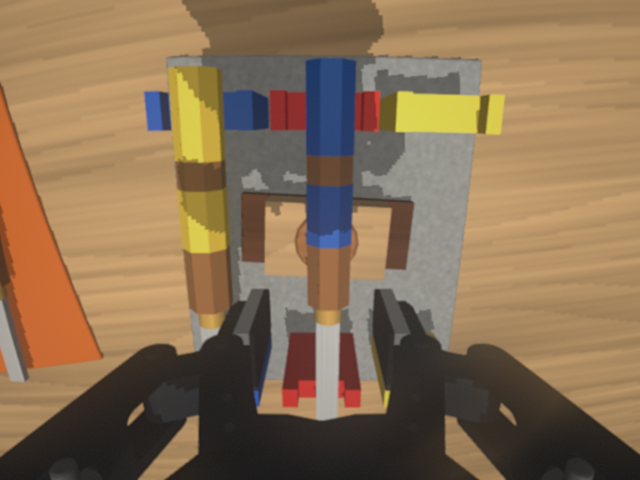

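The blue handle is at x≈329 between the fingers (centre about 323), a couple of mm off. The red chisel's old slot is empty, and its blade is visible on the mat.

{"fn": "play_rows", "kwargs": {
  "moves": [
    [[0, 0, 0], [0, 0.1, 0.5], 0.5],
    [[0, 0, 0], [0, 0, 0.8], 0.5],
    [[0, 0, 0], [0, 0, 0.8], 0.5],
    [[0, 0, 0], [0, 0, 0.8], 0.5],
    [[0, 0, 0], [0, 0, 0], 0.5],
    [[0, 0, 0], [0, 0, 0], 0.2],
    [[0, 0, 0], [0, 0, 0], 0],
    [[0, 0, 0], [0, 0, 0], 0]
  ]
}}

```text
time: 8.67
ee_pos: [0.5461, 0.3153, 0.2284]
eef_rot: [3.141, 0.002, 3.023]
force: [0.6, -0.2, -1.2]
opening: 0.0232
grasp_force: 51.8
```

{"fn": "play_rows", "kwargs": {
  "moves": [
    [[0, 0, 0], [0, 0, 0], 0],
    [[0, 0, 0], [0, 0, 0], 0],
    [[0, 0, 0], [0, 0, -0.5], 0],
    [[0, 0, 0], [0, 0, -0.8], 0],
    [[0, 0, 0], [0, 0, -0.8], 0],
    [[0, 0, 0], [0, 0, -0.8], 0],
    [[0, 0, 0], [0, -0.6, 0], 0],
    [[0, 0, 0], [0, -0.9, 0], 0]
  ]
}}

```text
time: 9.33
ee_pos: [0.541, 0.2801, 0.3019]
eef_rot: [3.137, 0.003, 3.027]
force: [0.0, -0.3, -1.6]
opening: 0.0227
grasp_force: 51.9
```

{"fn": "play_rows", "kwargs": {
  "moves": [
    [[0, 0, 0], [0, -0.9, 0], 0],
    [[0, 0, 0], [0, -0.9, 0], 0],
    [[0, 0, 0], [0, -0.9, 0], 0],
    [[0, 0, 0], [0, -0.9, 0], 0],
    [[0, 0, 0], [-0.2, -0.9, 0], 0],
    [[0, 0, 0], [-0.2, -0.9, 0], 0],
    [[0, 0, 0], [-0.2, -0.9, 0], 0],
    [[0, 0, 0], [0, -0.9, 0], 0]
  ]
}}

```text
time: 10.0
ee_pos: [0.5348, 0.0956, 0.3001]
eef_rot: [-3.141, 0.001, 3.022]
force: [0.9, -0.4, -1.6]
opening: 0.0231
grasp_force: 51.9
```

{"fn": "play_rows", "kwargs": {
  "moves": [
    [[0, 0, 0], [0, -0.9, 0], 0],
    [[0, 0, 0], [0, -0.9, 0], 0],
    [[0, 0, 0], [0, -0.9, 0], 0],
    [[0, 0, 0], [0, -0.9, 0], 0],
    [[0, 0, 0], [0, -0.9, 0], 0],
    [[0, 0, 0], [0, 0, 0.7], 0],
    [[0, 0, 0], [0, 0, 0.8], 0],
    [[0, 0, 0], [0, 0, 0.8], 0]
  ]
}}

```text
time: 10.67
ee_pos: [0.5211, -0.0153, 0.2423]
eef_rot: [-3.141, 0.002, 3.022]
force: [-0.3, 0.4, -0.5]
opening: 0.0232
grasp_force: 51.9
```

Run:
```python
from h import *
s=manip.state(); print(s["opening"],s["force"])
legs([("h",[*MP["blue"],.177])])
```

```text
0.023171310375116223 [-0.27466083  0.43044043 -0.540393  ]
t 10.67 turn z units -0.02 now [ 0.5211 -0.0153  0.2423] rpy [-1.7999e+02  9.0000e-02  1.7312e+02]
h delta units [0.01 0.15 2.61]
```

{"fn": "play_rows", "kwargs": {
  "moves": [
    [[0, 0, 0], [0, 0, 0.8], 0],
    [[0, 0, 0], [0, 0, 0.8], 0],
    [[0, 0, 0], [0, 0, 0.6], 0],
    [[0, 0, 0], [0, 0, 0.4], 0],
    [[0, 0, 0], [0, 0, 0], 0],
    [[0, 0, 0], [0, 0, 0], 0],
    [[0, 0, 0], [0, 0, 0], 0.2],
    [[0, 0, 0], [0, 0, 0], 0.5]
  ]
}}

```text
time: 11.33
ee_pos: [0.5214, -0.0143, 0.1775]
eef_rot: [-3.142, 0.001, 3.023]
force: [0.9, -0.6, 0.5]
opening: 0.0337
grasp_force: 0.0
```

{"fn": "play_rows", "kwargs": {
  "moves": [
    [[0, 0, 0], [0, 0, 0], 0.5],
    [[0, 0, 0], [0, 0, -0.5], 0.5],
    [[0, 0, 0], [0, 0, -0.9], 0.5],
    [[0, 0, 0], [0, 0, -0.9], 0.5],
    [[0, 0, 0], [0, 0, -0.9], 0.5],
    [[0, 0, 0], [0, 0, -0.9], 0.5],
    [[0, 0, 0], [0, 0.8, -0.8], 0.5],
    [[0, 0, 0], [0, 0.9, 0], 0.5]
  ]
}}

```text
time: 12.0
ee_pos: [0.5279, 0.0269, 0.3045]
eef_rot: [3.141, 0.007, 3.019]
force: [0.9, 0.1, -1.1]
opening: 0.043
grasp_force: 0.0
```

{"fn": "play_rows", "kwargs": {
  "moves": [
    [[0, 0, 0], [0, 0.9, 0], 0.5],
    [[0, 0, 0], [0, 0.9, 0], 0.5],
    [[0, 0, 0], [0.2, 0.9, 0], 0.5],
    [[0, 0, 0], [0.2, 0.9, 0], 0.5],
    [[0, 0, 0], [0.1, 0.9, 0], 0.5],
    [[0, 0, 0], [0, 0.9, 0], 0.5],
    [[0, 0, 0], [0, 0.9, 0], 0.5],
    [[0, 0, 0], [0, 0.9, 0], 0.5]
  ]
}}

```text
time: 12.67
ee_pos: [0.5351, 0.2095, 0.3008]
eef_rot: [3.141, 0.001, 3.023]
force: [-0.1, -0.2, -0.7]
opening: 0.0425
grasp_force: 0.0
```

{"fn": "play_rows", "kwargs": {
  "moves": [
    [[0, 0, 0], [0, 0.9, 0], 0.5],
    [[0, 0, 0], [0, 0.7, 0], 0.5],
    [[0, 0, 0], [0, 0, 0], 0.5],
    [[0, 0, 0], [0, 0, 0], 0.5]
  ]
}}

```text
time: 13.0
ee_pos: [0.5397, 0.249, 0.3001]
eef_rot: [3.141, 0.0, 3.025]
force: [-0.3, -1.3, -0.5]
opening: 0.0427
grasp_force: 0.0
```

Run:
```python
from h import *
legs([("h",[*CH["yel"],.227])])
im,m=snap("wrist","w4")
h=cv2.cvtColor(im,cv2.COLOR_BGR2HSV); M=cv2.inRange(h,(22,150,60),(35,255,255)); M[:, :200]=0; M[:,400:]=0
y,x=np.nonzero(M[150:260]); print("yellow handle mid", x.min(),x.max(), np.median(x))
```

```text
t 13.0 turn z units 0.02 now [0.5397 0.249  0.3001] rpy [1.7999e+02 1.0000e-02 1.7332e+02]
h delta units [-0.04 -0.09  2.93]
yellow handle mid 299 344 321.0
```

{"fn": "play_rows", "kwargs": {
  "moves": [
    [[0, 0, 0], [0, 0, 0.5], 0.5],
    [[0, 0, 0], [0, 0, 0.8], 0.5],
    [[0, 0, 0], [0, 0, 0.8], 0.5],
    [[0, 0, 0], [0, 0, 0.8], 0.5],
    [[0, 0, 0], [0, 0, 0], 0.5],
    [[0, 0, 0], [0, 0, 0], 0.2],
    [[0, 0, 0], [0, 0, 0], 0],
    [[0, 0, 0], [0, 0, 0], 0]
  ]
}}

```text
time: 13.72
ee_pos: [0.5406, 0.2479, 0.2283]
eef_rot: [3.141, 0.002, 3.023]
force: [-0.3, 0.8, -0.4]
opening: 0.0227
grasp_force: 51.9
```

{"fn": "play_rows", "kwargs": {
  "moves": [
    [[0, 0, 0], [0, 0, 0], 0],
    [[0, 0, 0], [0, 0, 0], 0],
    [[0, 0, 0], [0, 0, -0.5], 0],
    [[0, 0, 0], [0, 0, -0.8], 0],
    [[0, 0, 0], [0, 0, -0.8], 0],
    [[0, 0, 0], [0, 0, -0.8], 0],
    [[0, 0, 0], [0, -0.6, 0], 0],
    [[0, 0, 0], [0, -0.9, 0], 0]
  ]
}}

```text
time: 14.38
ee_pos: [0.5358, 0.2128, 0.302]
eef_rot: [3.138, 0.004, 3.027]
force: [1.0, -0.6, -1.1]
opening: 0.0227
grasp_force: 52.0
```

{"fn": "play_rows", "kwargs": {
  "moves": [
    [[0, 0, 0], [0, -0.9, 0], 0],
    [[0, 0, 0], [0, -0.9, 0], 0],
    [[0, 0, 0], [0, -0.9, 0], 0],
    [[0, 0, 0], [0, -0.9, 0], 0],
    [[0, 0, 0], [-0.2, -0.9, 0], 0],
    [[0, 0, 0], [-0.2, -0.9, 0], 0],
    [[0, 0, 0], [-0.1, -0.9, 0], 0],
    [[0, 0, 0], [0, -0.9, 0], 0]
  ]
}}

```text
time: 15.05
ee_pos: [0.5266, 0.0288, 0.3002]
eef_rot: [-3.141, 0.001, 3.023]
force: [0.1, 0.2, -0.8]
opening: 0.0229
grasp_force: 52.0
```

{"fn": "play_rows", "kwargs": {
  "moves": [
    [[0, 0, 0], [0, -0.9, 0], 0],
    [[0, 0, 0], [0, -0.9, 0], 0],
    [[0, 0, 0], [0, -0.9, 0], 0],
    [[0, 0, 0], [0, -0.9, 0], 0],
    [[0, 0, 0], [0, -0.8, 0], 0],
    [[0, 0, 0], [0, 0, 0.7], 0],
    [[0, 0, 0], [0, 0, 0.8], 0],
    [[0, 0, 0], [0, 0, 0.8], 0]
  ]
}}

```text
time: 15.72
ee_pos: [0.5134, -0.0797, 0.2424]
eef_rot: [-3.141, 0.002, 3.022]
force: [-0.8, 0.7, -1.9]
opening: 0.0228
grasp_force: 52.0
```

Run:
```python
from h import *
s=manip.state(); print(s["opening"],s["force"])
legs([("h",[*MP["yel"],.177])])
```

```text
0.02284890896918642 [-0.76572995  0.69826597 -1.88664962]
t 15.72 turn z units -0.01 now [ 0.5134 -0.0797  0.2424] rpy [-1.7998e+02  9.0000e-02  1.7313e+02]
h delta units [0.01 0.14 2.61]
```

{"fn": "play_rows", "kwargs": {
  "moves": [
    [[0, 0, 0], [0, 0.1, 0.8], 0],
    [[0, 0, 0], [0, 0, 0.8], 0],
    [[0, 0, 0], [0, 0, 0.6], 0],
    [[0, 0, 0], [0, 0, 0.4], 0],
    [[0, 0, 0], [0, 0, 0], 0],
    [[0, 0, 0], [0, 0, 0], 0],
    [[0, 0, 0], [0, 0, 0], 0.2],
    [[0, 0, 0], [0, 0, 0], 0.5]
  ]
}}

```text
time: 16.38
ee_pos: [0.514, -0.0763, 0.1776]
eef_rot: [-3.141, 0.001, 3.023]
force: [-0.4, 0.4, 0.2]
opening: 0.0336
grasp_force: 0.0
```

{"fn": "play_rows", "kwargs": {
  "moves": [
    [[0, 0, 0], [0, 0, 0], 0.5],
    [[0, 0, 0], [0, 0, -0.5], 0.5],
    [[0, 0, 0], [0, 0, -0.9], 0.5],
    [[0, 0, 0], [0, 0, -0.9], 0.5],
    [[0, 0, 0], [0, 0, -0.9], 0.5],
    [[0, 0, 0], [0, 0, -0.9], 0.5],
    [[0, 0, 0], [0, 0, -0.8], 0.7],
    [[0, 0, 1], [0, 0, 0], 1]
  ]
}}

```text
time: 17.05
ee_pos: [0.5154, -0.0765, 0.3045]
eef_rot: [3.14, 0.007, 2.936]
force: [1.2, 0.1, 0.7]
opening: 0.0655
grasp_force: 0.0
```

{"fn": "play_rows", "kwargs": {
  "moves": [
    [[0, 0, 1], [0, 0, 0], 1],
    [[0, 0, 1], [0, 0, 0], 1],
    [[0, 0, 1], [0, 0, 0], 1],
    [[0, 0, 1], [0, 0, 0], 1],
    [[0, 0, 1], [0, 0, 0], 1],
    [[0, 0, 1], [0, 0, 0], 1],
    [[0, 0, 1], [0, 0, 0], 1],
    [[0, 0, 1], [0, 0, 0], 1]
  ]
}}

```text
time: 17.72
ee_pos: [0.5139, -0.076, 0.3007]
eef_rot: [3.141, 0.0, 2.234]
force: [-0.7, -0.1, -1.1]
opening: 0.0855
grasp_force: 0.0
```

{"fn": "play_rows", "kwargs": {
  "moves": [
    [[0, 0, 1], [0, 0, 0], 1],
    [[0, 0, 1], [0, 0, 0], 1],
    [[0, 0, 1], [0, 0, 0], 1],
    [[0, 0, 1], [0, 0, 0], 1],
    [[0, 0, 1], [0, 0, 0], 1],
    [[0, 0, 1], [0, 0, 0], 1],
    [[0, 0, 1], [0, 0, 0], 1],
    [[0, 0, 1], [0, 0, 0], 1]
  ]
}}

```text
time: 18.38
ee_pos: [0.5139, -0.0759, 0.3007]
eef_rot: [3.141, -0.001, 1.536]
force: [0.0, 0.1, 0.1]
opening: 0.0853
grasp_force: 0.0
```

Run:
```python
from h import *
s=manip.state(); print(s["opening"],s["force"],s["q"].round(2))
legs([("h",[.549,.314,.30])],83.2)
```

```text
0.08529705766902501 [0.00160957 0.07533696 0.09131877] [-0.25  0.49  0.39  1.98 -0.28  0.72  0.28]
t 18.38 turn z units 0.96 now [ 0.5139 -0.0759  0.3007] rpy [ 1.7995e+02 -5.0000e-02  8.7980e+01]
h delta units [15.65 -0.45  0.03]
```

{"fn": "play_rows", "kwargs": {
  "moves": [
    [[0, 0, 0.96], [0, 0, 0], 1],
    [[0, 0, 0], [0.8, 0, 0], 1],
    [[0, 0, 0], [1, 0, 0], 1],
    [[0, 0, 0], [1, 0, 0], 1],
    [[0, 0, 0], [1, 0, 0], 1],
    [[0, 0, 0], [1, 0, 0], 1],
    [[0, 0, 0], [1, 0, 0], 1],
    [[0, 0, 0], [1, 0, 0], 1]
  ]
}}

```text
time: 19.05
ee_pos: [0.5334, 0.0942, 0.3007]
eef_rot: [3.141, -0.001, 1.456]
force: [0.7, -0.0, -0.1]
opening: 0.0855
grasp_force: 0.0
```

{"fn": "play_rows", "kwargs": {
  "moves": [
    [[0, 0, 0], [1, -0.4, 0], 1],
    [[0, 0, 0], [1, 0, 0], 1],
    [[0, 0, 0], [1, 0, 0], 1],
    [[0, 0, 0], [1, 0, 0], 1],
    [[0, 0, 0], [1, 0, 0], 1],
    [[0, 0, 0], [1, 0, 0], 1],
    [[0, 0, 0], [1, 0, 0], 1],
    [[0, 0, 0], [1, 0, 0], 1]
  ]
}}

```text
time: 19.72
ee_pos: [0.5463, 0.294, 0.3007]
eef_rot: [-3.141, -0.001, 1.456]
force: [0.4, -0.4, 0.4]
opening: 0.0857
grasp_force: 0.0
```

{"fn": "play_rows", "kwargs": {
  "moves": [
    [[0, 0, 0], [0.8, 0, 0], 1],
    [[0, 0, 0], [0, 0, 0], 1],
    [[0, 0, 0], [0, 0, 0], 1]
  ]
}}

```text
time: 19.97
ee_pos: [0.5482, 0.3138, 0.3003]
eef_rot: [-3.141, -0.001, 1.459]
force: [0.2, -0.4, 0.0]
opening: 0.0857
grasp_force: 0.0
```

Run:
```python
from h import *
legs([("h",[.549,.314,.30])],83.2)
im,m=snap("wrist","w5"); import pickle; pickle.dump(m,open("w5.pkl","wb"))
a=viewer.capture("top")[:,:,::-1]
c=np.zeros((600,800,3),np.uint8); c[:480,:640]=im; t=cv2.resize(a[180:320,250:390],(300,300)); c[300:,500:]=t
cv2.imwrite("pics/w5.png",c)
```

```text
t 19.97 turn z units 0.07 now [0.5482 0.3138 0.3003] rpy [-1.7998e+02 -5.0000e-02  8.3570e+01]
h delta units [0.01 0.03 0.01]
```

View pics/w5.png

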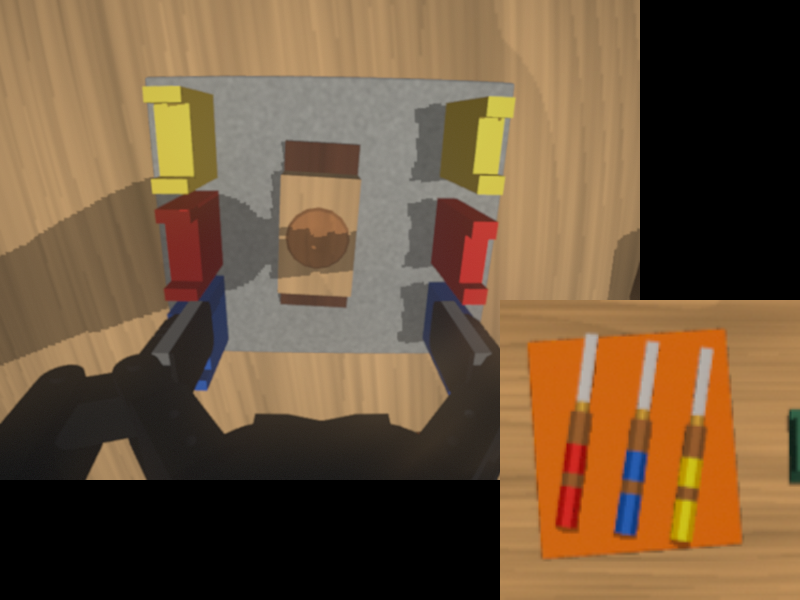

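All three chisels lie well on the mat. The blank's block has corners at about (279,175), (361,179), (355,297) and (278,294), and its rosette is at (318,238).

Run:
```python
from h import *
import pickle; m=pickle.load(open("w5.pkl","rb"))
w=px2w("wrist",[(279,175),(361,179),(355,297),(278,294)],.036,m); print(w.round(4), w.mean(0).round(4))
e=w[1]-w[2]; e2=w[0]-w[3]; d=(e+e2)/2; print("block len .08:",np.linalg.norm(d), "blank y dir deg",np.degrees(np.arctan2(d[1],d[0])), "width",np.linalg.norm(w[0]-w[1]),np.linalg.norm(w[2]-w[3]))
q=px2w("wrist",[(286,141),(360,145)],.014,m); print("plate end",q.round(4),q.mean(0).round(4))
print("rosette",px2w("wrist",[(318,238)],.040,m).round(4))
r=px2w("wrist",[(178,207),(182,292),(485,229),(475,296)],[.068,.068,.074,.074],m); print("red cradle walls (handle,blade)",r.round(4))
```

```text
[[0.5279 0.36   0.036 ]
 [0.5782 0.3518 0.036 ]
 [0.5675 0.2721 0.036 ]
 [0.5156 0.2801 0.036 ]] [0.5473 0.316  0.036 ]
block len .08: 0.0806350049554176 blank y dir deg 81.80486893940817 width 0.0508838861891154 0.05255684608125258
plate end [[0.5329 0.3791 0.014 ]
 [0.5813 0.3711 0.014 ]] [0.5571 0.3751 0.014 ]
rosette [[0.5474 0.318  0.04  ]]
red cradle walls (handle,blade) [[0.4738 0.353  0.068 ]
 [0.4646 0.3022 0.068 ]
 [0.6403 0.3232 0.074 ]
 [0.6352 0.2833 0.074 ]]
```

{"fn": "play_rows", "kwargs": {
  "moves": [
    [[0, 0, 0.35], [0.1, 0, 0], 1],
    [[0, 0, 0], [0, 0, 0.8], 1],
    [[0, 0, 0], [0, 0, 1], 1],
    [[0, 0, 0], [0, 0, 1], 1],
    [[0, 0, 0], [0, 0, 0.8], 1],
    [[0, 0, 0], [0, 0, 0.6], 1],
    [[0, 0, 0], [0, 0, 0.4], 1],
    [[0, 0, 0], [0, 0, 0.2], 1]
  ]
}}

```text
time: 20.73
ee_pos: [0.549, 0.314, 0.1787]
eef_rot: [-3.141, 0.001, 1.424]
force: [-0.0, 0.5, 0.3]
opening: 0.0855
grasp_force: 0.0
```

{"fn": "play_rows", "kwargs": {
  "moves": [
    [[0, 0, 0], [0, 0, 0], 0.8],
    [[0, 0, 0], [0, 0, 0], 0.6],
    [[0, 0, 0], [0, 0, 0], 0.4],
    [[0, 0, 0], [0, 0, 0], 0.4],
    [[0, 0, 0], [0, 0, 0], 0.4],
    [[0, 0, 0], [0, 0, 0], 0.4]
  ],
  "squeeze": 80
}}

```text
time: 21.23
ee_pos: [0.5498, 0.3154, 0.1812]
eef_rot: [3.14, -0.002, 1.425]
force: [-0.9, -1.1, 6.6]
opening: 0.0487
grasp_force: 84.2
```

Run:
```python
from h import *
s=manip.state(); print(s["opening"],s["force"],s["moment"],s["grasp_force"],s["q"].round(2))
legs([("u",[.5473,.316,.30]),("jig",[.5155,-.300,.30]),("d",[.5155,-.300,.22])],90)
```

```text
0.048725290970652285 [-0.90084725 -1.12769298  6.55952924] [-0.05969746  0.277208   -0.03033011] 84.17721943929791 [-0.81  0.83  0.32  1.71 -0.39  0.67 -0.43]
t 21.23 turn z units -1.67 now [0.5498 0.3154 0.1812] rpy [ 1.7989e+02 -1.0000e-01  8.1670e+01]
u delta units [ 0.03 -0.1  -4.75]
jig delta units [-24.64  -1.27  -0.  ]
d delta units [ 0.  -0.   3.2]
```

{"fn": "play_rows", "kwargs": {
  "moves": [
    [[0, 0, 0], [0, 0, -0.4], 0.4],
    [[0, 0, 0], [0, 0, -0.8], 0.4],
    [[0, 0, 0], [0, 0, -0.9], 0.4],
    [[0, 0, 0], [0, 0, -0.9], 0.4],
    [[0, 0, 0], [0, 0, -0.9], 0.4],
    [[0, 0, -0.8], [0, 0, -0.8], 0.4],
    [[0, 0, -0.87], [0, 0, 0], 0.4],
    [[0, 0, 0], [-0.6, 0, 0], 0.4]
  ]
}}

```text
time: 21.9
ee_pos: [0.5487, 0.3032, 0.2993]
eef_rot: [3.139, -0.004, 1.579]
force: [-0.8, 0.9, -1.5]
opening: 0.0484
grasp_force: 83.3
```

{"fn": "play_rows", "kwargs": {
  "moves": [
    [[0, 0, 0], [-1, 0, 0], 0.4],
    [[0, 0, 0], [-1, 0, 0], 0.4],
    [[0, 0, 0], [-1, 0, 0], 0.4],
    [[0, 0, 0], [-1, 0, 0], 0.4],
    [[0, 0, 0], [-1, 0, 0], 0.4],
    [[0, 0, 0], [-1, -0.3, 0], 0.4],
    [[0, 0, 0], [-1, -0.3, 0], 0.4],
    [[0, 0, 0], [-1, -0.3, 0], 0.4]
  ]
}}

```text
time: 22.57
ee_pos: [0.5254, 0.0977, 0.2969]
eef_rot: [-3.14, 0.001, 1.568]
force: [0.1, -0.4, -1.2]
opening: 0.0487
grasp_force: 83.3
```

{"fn": "play_rows", "kwargs": {
  "moves": [
    [[0, 0, 0], [-1, -0.2, 0], 0.4],
    [[0, 0, 0], [-1, -0.2, 0], 0.4],
    [[0, 0, 0], [-1, 0, 0], 0.4],
    [[0, 0, 0], [-1, 0, 0], 0.4],
    [[0, 0, 0], [-1, 0, 0], 0.4],
    [[0, 0, 0], [-1, 0, 0], 0.4],
    [[0, 0, 0], [-1, 0, 0], 0.4],
    [[0, 0, 0], [-1, 0, 0], 0.4]
  ]
}}

```text
time: 23.23
ee_pos: [0.5154, -0.102, 0.2971]
eef_rot: [-3.14, 0.0, 1.569]
force: [1.2, 0.0, -1.3]
opening: 0.0488
grasp_force: 83.2
```

{"fn": "play_rows", "kwargs": {
  "moves": [
    [[0, 0, 0], [-1, 0, 0], 0.4],
    [[0, 0, 0], [-1, 0, 0], 0.4],
    [[0, 0, 0], [-1, 0, 0], 0.4],
    [[0, 0, 0], [-0.8, 0, 0], 0.4],
    [[0, 0, 0], [0, 0, 0], 0.4],
    [[0, 0, 0], [0, 0, 0], 0.4]
  ]
}}

```text
time: 23.73
ee_pos: [0.5154, -0.1967, 0.297]
eef_rot: [-3.14, 0.0, 1.566]
force: [-0.1, 0.2, -2.2]
opening: 0.0492
grasp_force: 83.2
```

Run:
```python
from h import *
s=manip.state(); print(s["opening"],s["force"],s["moment"],s["grasp_force"],s["q"].round(2))
legs([("jig",[.5155,-.300,.30]),("d",[.5155,-.300,.22])],90)
im,m=snap("wrist","w6"); import pickle; pickle.dump(m,open("w6.pkl","wb"))
```

```text
0.04915242955936769 [-0.05846543  0.18859345 -2.2145873 ] [0.02159964 0.05436553 0.01251754] 83.2412451133132 [-0.01  0.54  0.39  1.9  -0.29  0.75  0.53]
t 23.73 turn z units -0.05 now [ 0.5154 -0.1967  0.297 ] rpy [-1.7993e+02  2.0000e-02  8.9750e+01]
jig delta units [-4.13  0.01 -0.12]
d delta units [ 0.  -0.   3.2]
```

View pics/w6.png

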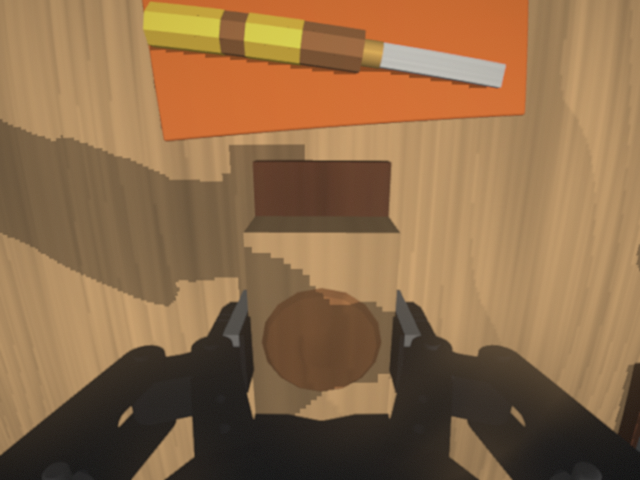

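The blank is gripped level and square, with its block edge at row 232, plate end at row 161 and rosette at (321,340).

Run:
```python
from h import *
import pickle; m=pickle.load(open("w6.pkl","rb")); s=manip.state(); p=s["ee_pos"]; z=p[2]-.175; print(p)
for n,px,zz,off in (("plate",[(253,161),(390,161)],z+.008,.06),("block",[(245,232),(399,232)],z+.030,.04),("ros",[(321,340)],z+.034,0)):
    w=px2w("wrist",px,zz,m); print(n,w.round(4),"centre-TCP y",round(w[:,1].mean()-off-p[1],4),"x",round(w[:,0].mean()-p[0],4))
```

```text
[ 0.51581066 -0.19525833  0.29690759]
plate [[ 0.492  -0.1354  0.1299]
 [ 0.541  -0.1356  0.1299]] centre-TCP y -0.0002 x 0.0007
block [[ 0.4922 -0.1554  0.1519]
 [ 0.541  -0.1556  0.1519]] centre-TCP y -0.0003 x 0.0008
ros [[ 0.5161 -0.1921  0.1559]] centre-TCP y 0.0031 x 0.0003
```

{"fn": "play_rows", "kwargs": {
  "moves": [
    [[0, 0, 0], [-0.8, 0, 0], 0.4],
    [[0, 0, 0], [-1, 0, 0], 0.4],
    [[0, 0, 0], [-1, 0, 0], 0.4],
    [[0, 0, 0], [-0.9, 0, 0], 0.4],
    [[0, 0, 0], [-0.5, 0, 0], 0.4],
    [[0, 0, 0], [0, 0, 0.5], 0.4],
    [[0, 0, 0], [0, 0, 0.5], 0.4],
    [[0, 0, 0], [0, 0, 0.5], 0.4]
  ]
}}

```text
time: 24.45
ee_pos: [0.5169, -0.2975, 0.2577]
eef_rot: [-3.14, -0.003, 1.573]
force: [0.8, 0.9, -1.9]
opening: 0.0486
grasp_force: 83.3
```

{"fn": "play_rows", "kwargs": {
  "moves": [
    [[0, 0, 0], [0, 0, 0.4], 0.4],
    [[0, 0, 0], [0, 0, 0.4], 0.4],
    [[0, 0, 0], [0, 0, 0.4], 0.4],
    [[0, 0, 0], [0, 0, 0.2], 0.4],
    [[0, 0, 0], [0, 0, 0], 0.4],
    [[0, 0, 0], [0, 0, 0], 0.4]
  ]
}}

```text
time: 24.95
ee_pos: [0.5168, -0.3, 0.2245]
eef_rot: [-3.141, -0.0, 1.571]
force: [-0.0, -1.6, -1.8]
opening: 0.0487
grasp_force: 83.3
```

Run:
```python
from h import *
s=manip.state(); print(s["opening"],s["force"],s["moment"],s["grasp_force"],s["q"].round(2))
legs([("jig",[.5155,-.300,.218])],90)
a=viewer.capture("top")[:,:,::-1];b=viewer.capture("scene")[:,:,::-1]
c=np.zeros((600,800,3),np.uint8); c[:300,:400]=cv2.resize(a[190:310,360:520],(400,300)); c[:,400:]=cv2.resize(b[130:280,100:200+0],(400,600))
cv2.imwrite("pics/j1.png",c)
```

```text
0.04874434410102121 [-0.01823805 -1.64245063 -1.84159249] [-0.020065    0.02696233  0.0191936 ] 83.25576321221888 [ 0.21  0.72  0.33  1.8  -0.35  0.68  0.74]
t 24.95 turn z units 0.0 now [ 0.5168 -0.3     0.2245] rpy [-179.99   -0.     90.02]
jig delta units [ 0.   -0.05  0.26]
```

View pics/j1.png

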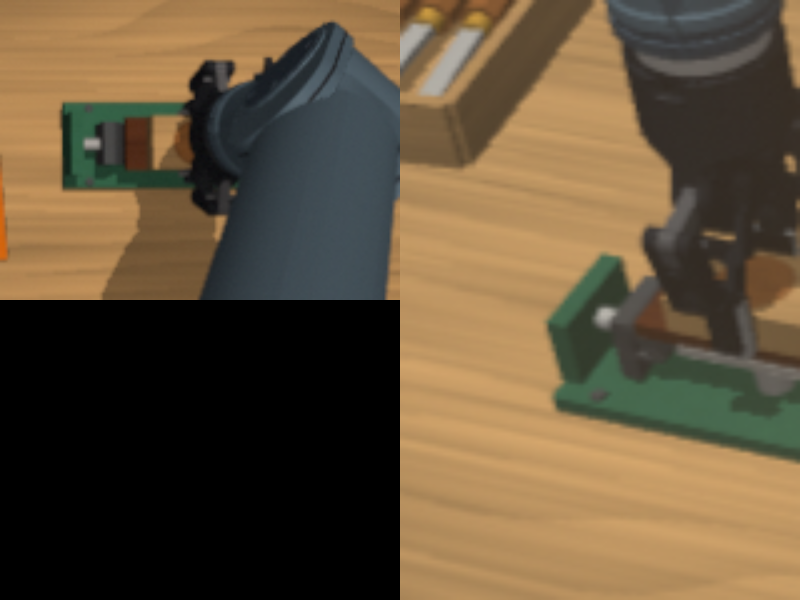

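The blank sits centred over the stage, with its plate end at the catch, and the base is low, leaving room for the fingers. Now the press.

{"fn": "play_rows", "kwargs": {
  "moves": [
    [[0, 0, 0], [0, 0, 0.2], 0.4],
    [[0, 0, 0], [0, 0, 0.2], 0.4],
    [[0, 0, 0], [0, 0, 0.2], 0.4],
    [[0, 0, 0], [0, 0, 0.2], 0.4],
    [[0, 0, 0], [0, 0, 0.2], 0.4],
    [[0, 0, 0], [0, 0, 0.1], 0.4],
    [[0, 0, 0], [0, 0, 0], 0.4]
  ]
}}

```text
time: 25.63
ee_pos: [0.5173, -0.3004, 0.1972]
eef_rot: [3.14, 0.001, 1.571]
force: [0.9, -1.1, 3.9]
opening: 0.0484
grasp_force: 83.8
```

{"fn": "play_rows", "kwargs": {
  "moves": [
    [[0, 0, 0], [0, 0, 0.1], 0.4],
    [[0, 0, 0], [0, 0, 0], 0.4],
    [[0, 0, 0], [0, 0, 0], 0.4]
  ]
}}

```text
time: 25.88
ee_pos: [0.5172, -0.3004, 0.1952]
eef_rot: [3.14, 0.001, 1.571]
force: [2.7, -2.5, 4.8]
opening: 0.0486
grasp_force: 83.7
```

{"fn": "play_rows", "kwargs": {
  "moves": [
    [[0, 0, 0], [0, 0, 0.1], 0.4],
    [[0, 0, 0], [0, 0, 0], 0.4],
    [[0, 0, 0], [0, 0, 0.1], 0.4],
    [[0, 0, 0], [0, 0, 0], 0.4],
    [[0, 0, 0], [0, 0, 0], 0.4]
  ]
}}

```text
time: 26.3
ee_pos: [0.5173, -0.3007, 0.1929]
eef_rot: [3.14, -0.0, 1.571]
force: [-5.7, 3.8, 32.1]
opening: 0.0484
grasp_force: 87.3
```

Run:
```python
from h import *
s=manip.state(); print(s["opening"],s["force"],s["moment"],s["ee_pos"])
```

```text
0.048391595610830944 [-5.70778352  3.82672173 32.09450058] [0.83787222 1.40051709 0.01347118] [ 0.51725489 -0.30067754  0.19291366]
```

{"fn": "play_rows", "kwargs": {
  "moves": [
    [[0, 0, 0], [0, 0, 0], 0.7],
    [[0, 0, 0], [0, 0, 0], 0.75],
    [[0, 0, 0], [0, 0, 0], 0.8],
    [[0, 0, 0], [0, 0, 0], 0.8],
    [[0, 0, 0], [0, 0, -0.3], 0.8],
    [[0, 0, 0], [0, 0, -0.7], 0.8],
    [[0, 0, 0], [0, 0, -0.8], 0.8],
    [[0, 0, 0], [0, 0, -0.8], 0.8]
  ]
}}

```text
time: 26.97
ee_pos: [0.5164, -0.2999, 0.2553]
eef_rot: [-3.14, -0.0, 1.571]
force: [0.5, -0.1, -0.5]
opening: 0.0685
grasp_force: 0.0
```

{"fn": "play_rows", "kwargs": {
  "moves": [
    [[0, 0, 0], [0, 0, -0.8], 0.8],
    [[0, 0, 0], [0, 0, -0.8], 0.8],
    [[0, 0, 0], [0, 0, 0], 0.8],
    [[0, 0, 0], [0, 0, 0], 0.8]
  ]
}}

```text
time: 27.3
ee_pos: [0.5171, -0.3002, 0.2959]
eef_rot: [3.14, 0.001, 1.571]
force: [0.1, 0.5, -1.3]
opening: 0.0682
grasp_force: 0.0
```

Run:
```python
from h import *
s=manip.state(); print(s["opening"],s["force"],s["q"].round(2))
snap("wrist","w7"); legs([("bl",[*MP["blue"],.30])],90)
```

```text
0.06824218174268905 [ 0.05513754  0.49626327 -1.30620573] [ 0.17  0.61  0.38  1.78 -0.3   0.81  0.71]
t 27.35 turn z units 0.01 now [ 0.5166 -0.2998  0.2947] rpy [ 1.800e+02 -1.000e-02  9.003e+01]
bl delta units [11.53  0.19 -0.21]
```

View pics/w7.png

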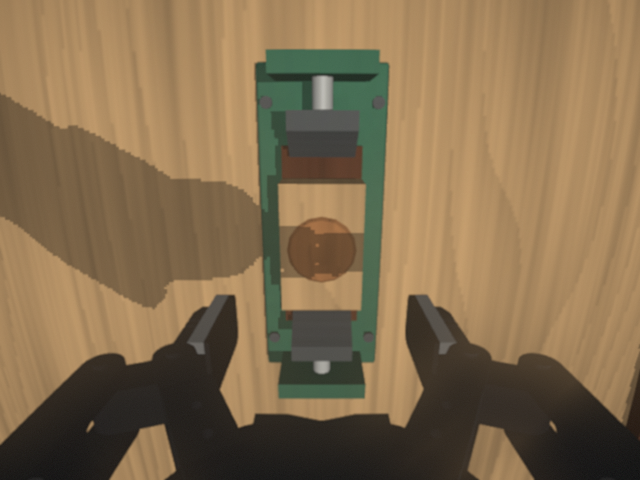

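Both catch noses overlap the plate (rows 110–155 and 312–360). The block's apparent width of 87 px puts its top at about 48 mm, so the blank is latched down. Next, yellow goes back first.

{"fn": "play_rows", "kwargs": {
  "moves": [
    [[0, 0, 0], [0.6, 0, -0.2], 0.5],
    [[0, 0, 0], [1, 0, 0], 0.5],
    [[0, 0, 0], [1, 0, 0], 0.5],
    [[0, 0, 0], [1, 0, 0], 0.5],
    [[0, 0, 0], [1, -0.1, 0], 0.5],
    [[0, 0, 0], [1, 0, 0], 0.5],
    [[0, 0, 0], [1, 0, 0], 0.5],
    [[0, 0, 0], [1, 0, 0], 0.5]
  ]
}}

```text
time: 28.02
ee_pos: [0.5134, -0.1087, 0.2986]
eef_rot: [-3.139, -0.0, 1.571]
force: [0.6, 1.1, -0.0]
opening: 0.0427
grasp_force: 0.0
```

{"fn": "play_rows", "kwargs": {
  "moves": [
    [[0, 0, 0], [0.9, 0, 0], 0.5],
    [[0, 0, 0], [0.4, 0, 0], 0.5],
    [[0, 0, -1], [0, 0, 0], 0.5],
    [[0, 0, -1], [0, 0, 0], 0.5],
    [[0, 0, -1], [0, 0, 0], 0.5],
    [[0, 0, -1], [0, 0, 0], 0.5],
    [[0, 0, -1], [0, 0, 0], 0.5],
    [[0, 0, -1], [0, 0, 0], 0.5]
  ]
}}

```text
time: 28.68
ee_pos: [0.5138, -0.0783, 0.2989]
eef_rot: [-3.14, -0.0, 2.098]
force: [0.0, 0.7, 0.5]
opening: 0.0425
grasp_force: 0.0
```

{"fn": "play_rows", "kwargs": {
  "moves": [
    [[0, 0, -1], [0, 0, 0], 0.5],
    [[0, 0, -1], [0, 0, 0], 0.5],
    [[0, 0, -1], [0, 0, 0], 0.5],
    [[0, 0, -1], [0, 0, 0], 0.5],
    [[0, 0, -1], [0, 0, 0], 0.5],
    [[0, 0, -1], [0, 0, 0], 0.5],
    [[0, 0, -1], [0, 0, 0], 0.5],
    [[0, 0, -1], [0, 0, 0], 0.5]
  ]
}}

```text
time: 29.35
ee_pos: [0.5137, -0.0783, 0.2989]
eef_rot: [-3.141, -0.001, 2.796]
force: [-0.3, 0.0, -0.2]
opening: 0.0425
grasp_force: 0.0
```

{"fn": "play_rows", "kwargs": {
  "moves": [
    [[0, 0, -1], [0, 0, 0], 0.5],
    [[0, 0, -1], [0, 0, 0], 0.5],
    [[0, 0, -0.6], [0, 0, 0], 0.5],
    [[0, 0, 0], [0, 0, 0], 0.5],
    [[0, 0, 0], [0, 0, 0], 0.5]
  ]
}}

```text
time: 29.77
ee_pos: [0.5139, -0.0782, 0.2991]
eef_rot: [-3.141, -0.001, 3.017]
force: [0.1, 0.1, -0.3]
opening: 0.0426
grasp_force: 0.0
```

```bash
cat >> h.py <<'E'
GR=dict(red=[.5297,.0534],blue=[.5214,-.0143],yel=[.5140,-.0765])
CF=dict(red=[.553,.3135],blue=[.5446,.2487],yel=[.5608,.377])
def handle(n,lo,hi):
    im,m=snap("wrist",n); h=cv2.cvtColor(im,cv2.COLOR_BGR2HSV); M=cv2.inRange(h,lo,hi); M[:,:230]=0; M[:,410:]=0
    for r in ((130,180),(200,250)):
        y,x=np.nonzero(M[r[0]:r[1]]); print(r,len(x),(np.percentile(x,2),np.percentile(x,98)) if len(x) else None)
E
python3 - <<'E'
from h import *
legs([("pick",[*GR["yel"],.176]),("u",[*GR["yel"],.30]),("cr",[*CF["yel"],.30]),("d",[*CF["yel"],.231]),("u",[*CF["yel"],.30]),("b",[*GR["blue"],.30])])
print(manip.state()["q"].round(2))
handle("w8",(22,150,60),(35,255,255))
E
```

```text
t 29.77 turn z units -0.07 now [ 0.5139 -0.0782  0.2991] rpy [-1.7999e+02 -6.0000e-02  1.7287e+02]
pick delta units [0.   0.07 4.93]
u delta units [-0.    0.   -4.96]
cr delta units [ 0.29 18.23  0.  ]
d delta units [ 0.   -0.    2.76]
u delta units [-0.    0.   -2.76]
b delta units [ -0.29 -15.73  -0.  ]
[ 0.05  0.47  0.02  1.96 -0.01  0.71  1.52]
(130, 180) 914 (np.float64(308.0), np.float64(343.0))
(200, 250) 784 (np.float64(308.0), np.float64(341.0))
```

View pics/w8.png

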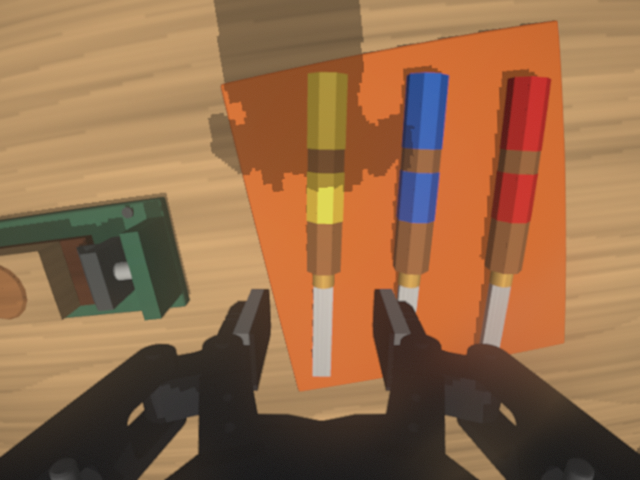

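The yellow handle is centred between the fingers (x 308–343) and aligned with them. Picking it.

{"fn": "play_rows", "kwargs": {
  "moves": [
    [[0, 0, 0], [0, 0.1, 0.7], 0.5],
    [[0, 0, 0], [0, 0, 1], 0.5],
    [[0, 0, 0], [0, 0, 1], 0.5],
    [[0, 0, 0], [0, 0, 1], 0.5],
    [[0, 0, 0], [0, 0, 0.7], 0.5],
    [[0, 0, 0], [0, 0, 0.5], 0.5],
    [[0, 0, 0], [0, 0, 0], 0.5],
    [[0, 0, 0], [0, 0, 0], 0.2]
  ],
  "squeeze": 50
}}

```text
time: 30.48
ee_pos: [0.5146, -0.0752, 0.177]
eef_rot: [-3.141, -0.0, 3.019]
force: [-0.3, 0.1, -0.5]
opening: 0.0319
grasp_force: 0.0
```

{"fn": "play_rows", "kwargs": {
  "moves": [
    [[0, 0, 0], [0, 0, 0], 0],
    [[0, 0, 0], [0, 0, 0], 0],
    [[0, 0, 0], [0, 0, 0], 0],
    [[0, 0, 0], [0, 0, 0], 0]
  ]
}}

```text
time: 30.82
ee_pos: [0.5149, -0.0752, 0.1776]
eef_rot: [-3.142, 0.001, 3.019]
force: [-0.1, -0.1, 5.7]
opening: 0.023
grasp_force: 51.4
```

{"fn": "play_rows", "kwargs": {
  "moves": [
    [[0, 0, 0], [0, 0, -0.5], 0],
    [[0, 0, 0], [0, 0, -1], 0],
    [[0, 0, 0], [0, 0, -1], 0],
    [[0, 0, 0], [0, 0, -1], 0],
    [[0, 0, 0], [0, 0, -1], 0],
    [[0, 0, 0], [0, 0.6, -0.5], 0],
    [[0, 0, 0], [0, 1, 0], 0],
    [[0, 0, 0], [0, 1, 0], 0]
  ]
}}

```text
time: 31.48
ee_pos: [0.5224, -0.0106, 0.304]
eef_rot: [3.142, 0.002, 3.017]
force: [0.3, -0.1, -1.2]
opening: 0.0228
grasp_force: 49.2
```

{"fn": "play_rows", "kwargs": {
  "moves": [
    [[0, 0, 0], [0, 1, 0], 0],
    [[0, 0, 0], [0, 1, 0], 0],
    [[0, 0, 0], [0, 1, 0], 0],
    [[0, 0, 0], [0.1, 1, 0], 0],
    [[0, 0, 0], [0.1, 1, 0], 0],
    [[0, 0, 0], [0.1, 1, 0], 0],
    [[0, 0, 0], [0, 1, 0], 0],
    [[0, 0, 0], [0, 1, 0], 0]
  ]
}}

```text
time: 32.15
ee_pos: [0.5387, 0.19, 0.3027]
eef_rot: [-3.141, -0.001, 3.02]
force: [1.2, -0.0, -0.9]
opening: 0.0227
grasp_force: 49.2
```

{"fn": "play_rows", "kwargs": {
  "moves": [
    [[0, 0, 0], [0, 1, 0], 0],
    [[0, 0, 0], [0, 1, 0], 0],
    [[0, 0, 0], [0, 1, 0], 0],
    [[0, 0, 0], [0, 1, 0], 0],
    [[0, 0, 0], [0, 1, 0], 0],
    [[0, 0, 0], [0, 1, 0], 0],
    [[0, 0, 0], [0, 0.9, 0], 0],
    [[0, 0, 0], [0, 0, 0], 0]
  ]
}}

```text
time: 32.82
ee_pos: [0.5585, 0.3658, 0.3028]
eef_rot: [3.137, -0.001, 3.026]
force: [-1.1, 0.9, -2.2]
opening: 0.0229
grasp_force: 49.2
```

Run:
```python
from h import *
s=manip.state(); print(s["opening"],s["force"])
legs([("cr",[*CF["yel"],.30]),("d",[*CF["yel"],.231]),("u",[*CF["yel"],.30]),("b",[*GR["blue"],.30])])
snap("wrist","w9")
```

```text
0.022853485813677247 [-1.09681249  0.94922119 -2.19694988]
t 32.82 turn z units 0.03 now [0.5585 0.3658 0.3028] rpy [ 1.7976e+02 -5.0000e-02  1.7335e+02]
cr delta units [-0.04  0.46  0.11]
d delta units [ 0.   -0.    2.76]
u delta units [-0.    0.   -2.76]
b delta units [ -0.29 -15.73  -0.  ]
```

View pics/w9.png

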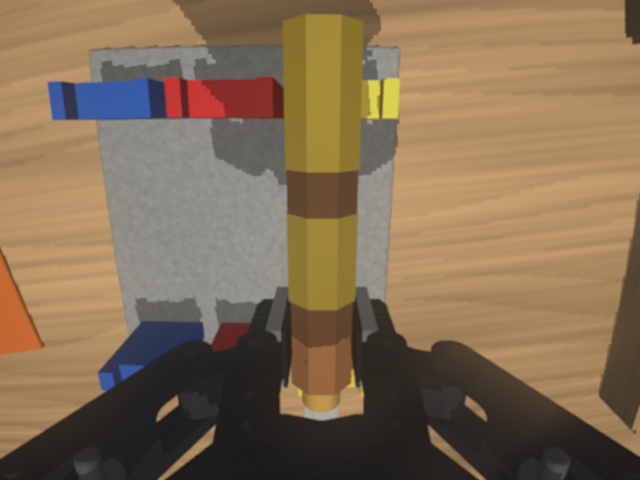

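The yellow chisel is held straight and is approaching the yellow cradle (its right wall is at x≈385).

{"fn": "play_rows", "kwargs": {
  "moves": [
    [[0, 0, 0], [0, 0.5, 0], 0],
    [[0, 0, 0], [0, 0, 0], 0],
    [[0, 0, 0], [0, 0, 0], 0],
    [[0, 0, 0], [0, 0, 0], 0]
  ]
}}

```text
time: 33.2
ee_pos: [0.5619, 0.3717, 0.3023]
eef_rot: [-3.141, 0.0, 3.019]
force: [0.1, -0.4, -1.1]
opening: 0.0228
grasp_force: 49.3
```

Run:
```python
from h import *
legs([("cr",[*CF["yel"],.30]),("d",[*CF["yel"],.230])])
```

```text
t 33.2 turn z units -0.05 now [0.5619 0.3717 0.3023] rpy [-179.96    0.    172.97]
cr delta units [0.07 0.2  0.09]
d delta units [ 0.  -0.   2.8]
```

{"fn": "play_rows", "kwargs": {
  "moves": [
    [[0, 0, 0], [0.1, 0.2, 0.4], 0],
    [[0, 0, 0], [0, 0, 0.7], 0],
    [[0, 0, 0], [0, 0, 0.7], 0],
    [[0, 0, 0], [0, 0, 0.6], 0],
    [[0, 0, 0], [0, 0, 0.4], 0],
    [[0, 0, 0], [0, 0, 0], 0],
    [[0, 0, 0], [0, 0, 0], 0]
  ]
}}

```text
time: 33.78
ee_pos: [0.5599, 0.3776, 0.2316]
eef_rot: [-3.141, -0.0, 3.019]
force: [0.4, 0.1, -0.3]
opening: 0.0227
grasp_force: 49.7
```

{"fn": "play_rows", "kwargs": {
  "moves": [
    [[0, 0, 0], [0, 0, 0], 0.2],
    [[0, 0, 0], [0, 0, 0], 0.5],
    [[0, 0, 0], [0, 0, 0], 0.5],
    [[0, 0, 0], [0, 0, -0.5], 0.5],
    [[0, 0, 0], [0, 0, -0.8], 0.5],
    [[0, 0, 0], [0, 0, -0.8], 0.5],
    [[0, 0, 0], [0, 0, -0.7], 0.5],
    [[0, 0, 0], [0, -0.6, 0], 0.5]
  ]
}}

```text
time: 34.45
ee_pos: [0.5587, 0.3668, 0.3079]
eef_rot: [3.133, 0.006, 3.023]
force: [0.1, 0.4, 0.8]
opening: 0.0429
grasp_force: 0.0
```

{"fn": "play_rows", "kwargs": {
  "moves": [
    [[0, 0, 0], [0, -1, 0], 0.5],
    [[0, 0, 0], [0, -1, 0], 0.5],
    [[0, 0, 0], [0, -1, 0], 0.5],
    [[0, 0, 0], [0, -1, 0], 0.5],
    [[0, 0, 0], [0, -1, 0], 0.5],
    [[0, 0, 0], [-0.1, -1, 0], 0.5],
    [[0, 0, 0], [-0.1, -1, 0], 0.5],
    [[0, 0, 0], [-0.1, -1, 0], 0.5]
  ]
}}

```text
time: 35.12
ee_pos: [0.5412, 0.1624, 0.3036]
eef_rot: [3.141, 0.002, 3.02]
force: [-0.3, 0.5, 0.4]
opening: 0.0431
grasp_force: 0.0
```

{"fn": "play_rows", "kwargs": {
  "moves": [
    [[0, 0, 0], [0, -1, 0], 0.5],
    [[0, 0, 0], [0, -1, 0], 0.5],
    [[0, 0, 0], [0, -1, 0], 0.5],
    [[0, 0, 0], [0, -1, 0], 0.5],
    [[0, 0, 0], [0, -1, 0], 0.5],
    [[0, 0, 0], [0, -1, 0], 0.5],
    [[0, 0, 0], [0, -0.9, 0], 0.5],
    [[0, 0, 0], [0, 0, 0], 0.5]
  ]
}}

```text
time: 35.78
ee_pos: [0.5198, -0.0131, 0.3034]
eef_rot: [-3.139, 0.001, 3.013]
force: [-0.0, -0.3, 0.6]
opening: 0.0428
grasp_force: 0.0
```

Run:
```python
from h import *
legs([("b",[*GR["blue"],.176]),("u",[*GR["blue"],.30]),("cr",[*CF["blue"],.30]),("d",[*CF["blue"],.230]),("red",[*GR["red"],.23])])
handle("w10",(100,120,40),(130,255,255))
a=viewer.capture("top")[:,:,::-1]
cv2.imwrite("pics/t2.png",cv2.resize(a[160:310,110:260],(600,600),interpolation=cv2.INTER_CUBIC))
```

```text
t 35.78 turn z units -0.11 now [ 0.5198 -0.0131  0.3034] rpy [-1.7984e+02  7.0000e-02  1.7263e+02]
b delta units [-0.07 -0.04  5.1 ]
u delta units [-0.    0.   -4.96]
cr delta units [ 0.32 10.56  0.  ]
d delta units [ 0.  -0.   2.8]
red delta units [-0.33 -7.83 -0.  ]
(130, 180) 761 (np.float64(306.0), np.float64(339.79999999999995))
(200, 250) 717 (np.float64(306.0), np.float64(337.0))
```

View pics/t2.png

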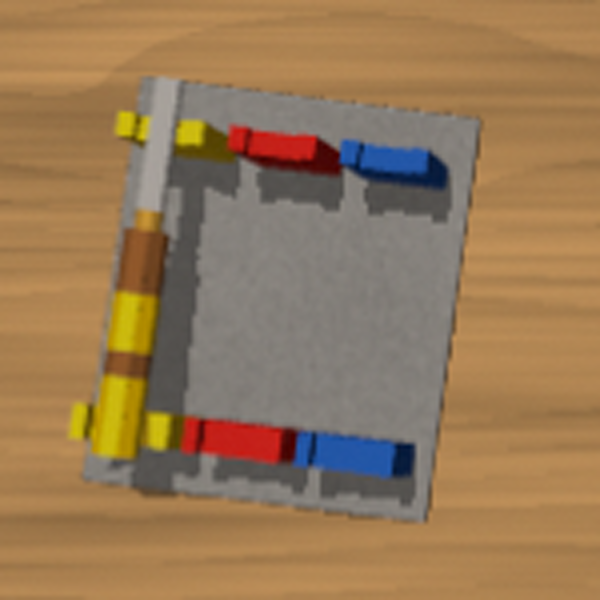

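Yellow sits properly in the yellow cradle. Blue is next; its handle is centred at x 306–339.

{"fn": "play_rows", "kwargs": {
  "moves": [
    [[0, 0, 0], [0, 0, 0.7], 0.5],
    [[0, 0, 0], [0, 0, 1], 0.5],
    [[0, 0, 0], [0, 0, 1], 0.5],
    [[0, 0, 0], [0, 0, 1], 0.5],
    [[0, 0, 0], [0, 0, 0.8], 0.5],
    [[0, 0, 0], [0, 0, 0.5], 0.5],
    [[0, 0, 0], [0, 0, 0], 0.5],
    [[0, 0, 0], [0, 0, 0], 0.2]
  ]
}}

```text
time: 36.55
ee_pos: [0.5207, -0.0066, 0.1774]
eef_rot: [3.141, 0.0, 3.021]
force: [0.3, -0.8, -0.8]
opening: 0.0319
grasp_force: 0.3
```

{"fn": "play_rows", "kwargs": {
  "moves": [
    [[0, 0, 0], [0, 0, 0], 0],
    [[0, 0, 0], [0, 0, 0], 0],
    [[0, 0, 0], [0, 0, 0], 0],
    [[0, 0, 0], [0, 0, 0], 0]
  ]
}}

```text
time: 36.88
ee_pos: [0.5208, -0.0071, 0.1779]
eef_rot: [3.141, 0.002, 3.02]
force: [-0.8, 2.0, 6.4]
opening: 0.023
grasp_force: 49.2
```

{"fn": "play_rows", "kwargs": {
  "moves": [
    [[0, 0, 0], [0, 0, -0.5], 0],
    [[0, 0, 0], [0, 0, -1], 0],
    [[0, 0, 0], [0, 0, -1], 0],
    [[0, 0, 0], [0, 0, -1], 0],
    [[0, 0, 0], [0, 0, -1], 0],
    [[0, 0, 0], [0, 0.6, -0.4], 0],
    [[0, 0, 0], [0, 1, 0], 0],
    [[0, 0, 0], [0, 1, 0], 0]
  ]
}}

```text
time: 37.55
ee_pos: [0.5282, 0.0564, 0.3015]
eef_rot: [-3.142, 0.002, 3.017]
force: [0.8, -0.1, -1.4]
opening: 0.0229
grasp_force: 48.8
```

{"fn": "play_rows", "kwargs": {
  "moves": [
    [[0, 0, 0], [0.1, 1, 0], 0],
    [[0, 0, 0], [0.1, 1, 0], 0],
    [[0, 0, 0], [0.1, 1, 0], 0],
    [[0, 0, 0], [0, 1, 0], 0],
    [[0, 0, 0], [0, 1, 0], 0],
    [[0, 0, 0], [0, 1, 0], 0],
    [[0, 0, 0], [0, 1, 0], 0],
    [[0, 0, 0], [0, 0.7, 0], 0]
  ]
}}

```text
time: 38.22
ee_pos: [0.5436, 0.2511, 0.3003]
eef_rot: [3.141, -0.0, 3.021]
force: [0.0, 0.9, -0.5]
opening: 0.0229
grasp_force: 48.8
```

{"fn": "play_rows", "kwargs": {
  "moves": [
    [[0, 0, 0], [0, 0.2, 0], 0],
    [[0, 0, 0], [0, 0, 0], 0],
    [[0, 0, 0], [0, 0, 0], 0],
    [[0, 0, 0], [0, 0, 0], 0]
  ]
}}

```text
time: 38.55
ee_pos: [0.5449, 0.2515, 0.2996]
eef_rot: [-3.14, -0.0, 3.017]
force: [-0.2, -0.0, -0.8]
opening: 0.0226
grasp_force: 48.8
```

Run:
```python
from h import *
s=manip.state(); print(s["opening"],s["force"])
legs([("cr",[*CF["blue"],.30]),("d",[*CF["blue"],.230])])
```

```text
0.022557024869206705 [-0.15927579 -0.01794766 -0.83447726]
t 38.55 turn z units -0.06 now [0.5449 0.2515 0.2996] rpy [-1.7990e+02 -1.0000e-02  1.7288e+02]
cr delta units [-0.   -0.11 -0.02]
d delta units [ 0.  -0.   2.8]
```

{"fn": "play_rows", "kwargs": {
  "moves": [
    [[0, 0, 0], [0, -0.1, 0.4], 0],
    [[0, 0, 0], [0, 0, 0.7], 0],
    [[0, 0, 0], [0, 0, 0.7], 0],
    [[0, 0, 0], [0, 0, 0.6], 0],
    [[0, 0, 0], [0, 0, 0.3], 0],
    [[0, 0, 0], [0, 0, 0], 0],
    [[0, 0, 0], [0, 0, 0], 0]
  ]
}}

```text
time: 39.13
ee_pos: [0.5445, 0.2503, 0.2317]
eef_rot: [-3.141, -0.0, 3.019]
force: [0.0, 0.4, -0.8]
opening: 0.0229
grasp_force: 49.9
```

{"fn": "play_rows", "kwargs": {
  "moves": [
    [[0, 0, 0], [0, 0, 0], 0.2],
    [[0, 0, 0], [0, 0, 0], 0.5],
    [[0, 0, 0], [0, 0, 0], 0.5],
    [[0, 0, 0], [0, 0, -0.5], 0.5],
    [[0, 0, 0], [0, 0, -0.8], 0.5],
    [[0, 0, 0], [0, 0, -0.8], 0.5],
    [[0, 0, 0], [0, 0, -0.7], 0.5],
    [[0, 0, 0], [0, -0.8, 0], 0.5]
  ]
}}

```text
time: 39.8
ee_pos: [0.543, 0.2361, 0.3073]
eef_rot: [3.134, 0.007, 3.025]
force: [0.8, 1.1, 0.4]
opening: 0.0428
grasp_force: 0.0
```

{"fn": "play_rows", "kwargs": {
  "moves": [
    [[0, 0, 0], [-0.1, -1, 0], 0.5],
    [[0, 0, 0], [-0.1, -1, 0], 0.5],
    [[0, 0, 0], [-0.1, -1, 0], 0.5],
    [[0, 0, 0], [0, -1, 0], 0.5],
    [[0, 0, 0], [0, -1, 0], 0.5],
    [[0, 0, 0], [0, -1, 0], 0.5],
    [[0, 0, 0], [0, -0.9, 0], 0.5],
    [[0, 0, 0], [0, 0, 0], 0.5]
  ]
}}

```text
time: 40.47
ee_pos: [0.5281, 0.0538, 0.3033]
eef_rot: [-3.139, 0.001, 3.013]
force: [0.3, 0.3, 0.0]
opening: 0.0427
grasp_force: 0.0
```

{"fn": "play_rows", "kwargs": {
  "moves": [
    [[0, 0, 0], [0, 0, 0], 0.5],
    [[0, 0, 0], [0, 0, 0], 0.5],
    [[0, 0, 0], [0, 0, 0], 0.5]
  ]
}}

```text
time: 40.72
ee_pos: [0.5286, 0.0607, 0.3027]
eef_rot: [3.141, 0.001, 3.022]
force: [-0.1, 0.1, -0.0]
opening: 0.0428
grasp_force: 0.0
```

Run:
```python
from h import *
legs([("b",[*GR["red"],.177]),("u",[*GR["red"],.30]),("cr",[*CF["red"],.30]),("d",[*CF["red"],.230])])
handle("w11",(0,150,40),(6,255,255))
```

```text
t 40.72 turn z units -0.01 now [0.5286 0.0607 0.3027] rpy [1.7994e+02 5.0000e-02 1.7313e+02]
b delta units [-0.08 -0.28  5.03]
u delta units [-0.    0.   -4.92]
cr delta units [ 0.31 10.44  0.  ]
d delta units [ 0.  -0.   2.8]
(130, 180) 981 (np.float64(294.0), np.float64(329.4))
(200, 250) 844 (np.float64(294.0), np.float64(328.0))
```

{"fn": "play_rows", "kwargs": {
  "moves": [
    [[0, 0, 0], [-0.1, -0.3, 0.7], 0.5],
    [[0, 0, 0], [0, 0, 1], 0.5],
    [[0, 0, 0], [0, 0, 1], 0.5],
    [[0, 0, 0], [0, 0, 1], 0.5],
    [[0, 0, 0], [0, 0, 0.8], 0.5],
    [[0, 0, 0], [0, 0, 0.5], 0.5],
    [[0, 0, 0], [0, 0, 0], 0.5],
    [[0, 0, 0], [0, 0, 0], 0.2]
  ]
}}

```text
time: 41.43
ee_pos: [0.5303, 0.0524, 0.1771]
eef_rot: [3.141, -0.0, 3.021]
force: [-0.7, 0.4, -0.4]
opening: 0.032
grasp_force: 0.0
```

{"fn": "play_rows", "kwargs": {
  "moves": [
    [[0, 0, 0], [0, 0, 0], 0],
    [[0, 0, 0], [0, 0, 0], 0],
    [[0, 0, 0], [0, 0, 0], 0],
    [[0, 0, 0], [0, 0, 0], 0]
  ]
}}

```text
time: 41.77
ee_pos: [0.5304, 0.0521, 0.1777]
eef_rot: [3.141, 0.001, 3.02]
force: [-0.1, 1.7, 3.8]
opening: 0.0226
grasp_force: 50.7
```

{"fn": "play_rows", "kwargs": {
  "moves": [
    [[0, 0, 0], [0, 0, -0.5], 0],
    [[0, 0, 0], [0, 0, -1], 0],
    [[0, 0, 0], [0, 0, -1], 0],
    [[0, 0, 0], [0, 0, -1], 0],
    [[0, 0, 0], [0, 0, -1], 0],
    [[0, 0, 0], [0, 0.6, -0.4], 0],
    [[0, 0, 0], [0, 1, 0], 0],
    [[0, 0, 0], [0, 1, 0], 0]
  ]
}}

```text
time: 42.43
ee_pos: [0.5381, 0.1156, 0.3016]
eef_rot: [3.141, 0.002, 3.017]
force: [-0.7, -0.2, -1.5]
opening: 0.0229
grasp_force: 49.1
```

{"fn": "play_rows", "kwargs": {
  "moves": [
    [[0, 0, 0], [0.1, 1, 0], 0],
    [[0, 0, 0], [0.1, 1, 0], 0],
    [[0, 0, 0], [0.1, 1, 0], 0],
    [[0, 0, 0], [0, 1, 0], 0],
    [[0, 0, 0], [0, 1, 0], 0],
    [[0, 0, 0], [0, 1, 0], 0],
    [[0, 0, 0], [0, 1, 0], 0],
    [[0, 0, 0], [0, 0.7, 0], 0]
  ]
}}

```text
time: 43.1
ee_pos: [0.5533, 0.3104, 0.3004]
eef_rot: [3.141, -0.0, 3.021]
force: [0.5, -0.0, -0.5]
opening: 0.0227
grasp_force: 49.1
```

{"fn": "play_rows", "kwargs": {
  "moves": [
    [[0, 0, 0], [0, 0.2, 0], 0],
    [[0, 0, 0], [0, 0, 0], 0],
    [[0, 0, 0], [0, 0, 0], 0],
    [[0, 0, 0], [0, 0, 0], 0]
  ]
}}

```text
time: 43.43
ee_pos: [0.5547, 0.3108, 0.2997]
eef_rot: [-3.14, -0.0, 3.018]
force: [0.1, -0.5, -0.6]
opening: 0.0228
grasp_force: 49.1
```

Run:
```python
from h import *
s=manip.state(); print(s["opening"],s["force"])
legs([("cr",[*CF["red"],.30]),("d",[*CF["red"],.230])])
```

```text
0.022797106625054235 [ 0.12031118 -0.46681741 -0.60065415]
t 43.43 turn z units -0.06 now [0.5547 0.3108 0.2997] rpy [-179.9    -0.    172.89]
cr delta units [ 0.08  0.1  -0.01]
d delta units [ 0.  -0.   2.8]
```

Lower and release, then back off well away so the final look is clear.

{"fn": "play_rows", "kwargs": {
  "moves": [
    [[0, 0, 0], [0, 0.1, 0.4], 0],
    [[0, 0, 0], [0, 0, 0.7], 0],
    [[0, 0, 0], [0, 0, 0.7], 0],
    [[0, 0, 0], [0, 0, 0.6], 0],
    [[0, 0, 0], [0, 0, 0.3], 0],
    [[0, 0, 0], [0, 0, 0], 0],
    [[0, 0, 0], [0, 0, 0], 0]
  ]
}}

```text
time: 44.02
ee_pos: [0.5549, 0.3149, 0.2319]
eef_rot: [-3.141, -0.0, 3.019]
force: [-0.2, 0.5, -0.8]
opening: 0.023
grasp_force: 49.5
```

{"fn": "play_rows", "kwargs": {
  "moves": [
    [[0, 0, 0], [0, 0, 0], 0.2],
    [[0, 0, 0], [0, 0, 0], 0.5],
    [[0, 0, 0], [0, 0, 0], 0.5],
    [[0, 0, 0], [0, 0, -0.5], 0.5],
    [[0, 0, 0], [0, 0, -0.8], 0.5],
    [[0, 0, 0], [0, 0, -0.8], 0.5],
    [[0, 0, 0], [0, 0, -0.8], 0.5],
    [[0, 0, 0], [0, -0.8, 0], 0.5]
  ]
}}

```text
time: 44.68
ee_pos: [0.5532, 0.3005, 0.3105]
eef_rot: [3.133, 0.007, 3.025]
force: [0.5, 0.5, 0.7]
opening: 0.0428
grasp_force: 0.0
```

{"fn": "play_rows", "kwargs": {
  "moves": [
    [[0, 0, 0], [0, -1, 0], 0.5],
    [[0, 0, 0], [0, -1, 0], 0.5],
    [[0, 0, 0], [0, -1, 0], 0.5],
    [[0, 0, 0], [0, -1, 0], 0.5],
    [[0, 0, 0], [0, -1, 0], 0.5],
    [[0, 0, 0], [0, -1, 0], 0.5],
    [[0, 0, 0], [0, -1, 0], 0.5],
    [[0, 0, 0], [0, -1, 0], 0.5]
  ]
}}

```text
time: 45.35
ee_pos: [0.5279, 0.096, 0.306]
eef_rot: [3.141, 0.002, 3.02]
force: [0.3, 0.6, 0.5]
opening: 0.0425
grasp_force: 0.0
```

{"fn": "play_rows", "kwargs": {
  "moves": [
    [[0, 0, 0], [0, -0.8, 0], 0.5],
    [[0, 0, 0], [0, -0.5, 0], 0.5],
    [[0, 0, 0], [0, 0, 0], 0.5],
    [[0, 0, 0], [0, 0, 0], 0.5],
    [[0, 0, 0], [0, 0, 0], 0.5]
  ]
}}

```text
time: 45.77
ee_pos: [0.5243, 0.0665, 0.3051]
eef_rot: [3.14, 0.001, 3.022]
force: [0.9, 0.4, -0.3]
opening: 0.0426
grasp_force: 0.0
```

Run:
```python
from h import *
a=viewer.capture("top")[:,:,::-1]; b=viewer.capture("scene")[:,:,::-1]
c=np.zeros((600,800,3),np.uint8); c[:480,:480]=cv2.resize(a[170:290,120:240],(480,480),interpolation=cv2.INTER_CUBIC)
c[:300,490:790]=cv2.resize(b[220:370,410:560],(300,300)); c[310:510,490:790]=cv2.resize(b[180:260,130:250],(300,200)); cv2.imwrite("pics/f.png",c)
print(manip.state()["time"])
```

```text
45.8667
```

View pics/f.png

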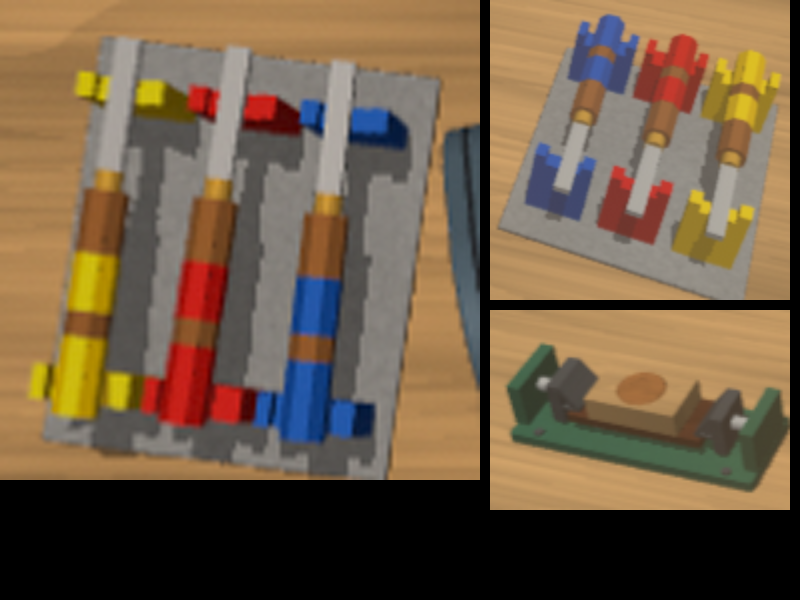

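Each chisel sits in its own colour's cradle with its blade pointing +x, and the blank is held level under both catches.

```bash
python3 -c "
from rig import manip
print(manip.sign_off())"
```

```text
the job is handed in; nothing more can be done
None
```

I handed the job in at about 46 s of the 144 s allowed; the hand-in returned no verdict. In the last pictures the blank is latched level in the jig, and each chisel rests in the cradle of its own colour with its blade pointing as before.

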